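# Set up the fallen bottle and its scale for a record photo

### The job

Get the fallen glass bottle ready for its record photo: stand it upright inside the white disc on the grey photo board, setting it down rather than dropping it, and lay the scale bar flat on the worktop with one long edge flush against the board's front edge (the one nearest the robot), about in the middle so that neither end sticks out past the board's corners. Leave the other things on the worktop where they are.

Things in the scene. Friction and masses are not known exactly. Their poses are not given: they have to be found in the camera images.
- bottle: The toppled capped glass bottle, about 0.2 kg, lying on its side on the worktop with its cap roughly towards the robot. 56 mm across, 105 mm tall when upright; straight body for at least the first 65 mm from its base, then shoulder and a 40 mm wide cap (the last 17 mm). Its origin is the centre of its base; its z axis runs from the base to the cap (level at the start, up when the bottle stands). It is closed and may roll when nudged.
- photo_board: Grey photo board screwed to the worktop (it cannot move), 180 mm (its x) by 220 mm (its y), 8 mm thick, with straight upright edges. Origin: centre of its underside; z up. Its front edge is the straight 220 mm edge nearest the robot, at x = -90 mm in its frame; y runs along that edge.
- disc (a point): Centre of the white disc (90 mm across, printed, no height) on the board's top face, 8 mm above the worktop and 115 mm behind the board's front edge; axes as the board's.
- front_edge (a point): Middle of the board's front edge, at the height of its top face; axes as the board's.
- scale_bar: Straight aluminium scale bar, loose, 0.15 kg, lying flat on the worktop with graduations along both long edges: 160 mm long (its y), 30 mm wide (its x), 8 mm thick. On the middle of its top stands a black grip block 12 mm (x) by 50 mm (y), rising from 8 to 36 mm above its underside. Origin: centre of its underside; z up. It is the same either way round.
- big_bottle: Bystander: larger capped glass bottle that already stands upright, 70 mm across, 138 mm tall. Origin: centre of its underside.
- beaker: Bystander: glass beaker, 54 mm across, 70 mm tall. Origin: centre of its underside.
- tape_roll: Bystander: small roll of dark tape lying flat, 55 mm across, 19 mm high. Origin: centre of its underside.
- petri_dish: Bystander: round flat dish, 90 mm across, 15 mm high. Origin: centre of its underside.
- note_block: Bystander: square block of note paper, 74 x 74 x 14 mm. Origin: centre of its underside.
- scissors: Bystander: scissors lying flat, 87 x 199 x 9 mm. Origin: centre of its underside.
- marker_pen: Bystander: marker pen lying flat, 17 x 135 x 16 mm. Origin: centre of its underside.
Things that resemble listed ones, but are neither listed nor needed, are in the scene too. Leave any turquoise look-alike of the bottle alone.

How it is judged:
By the outcome, as a careful person would: the job done as asked, in the order asked, and still so for the second after the job is handed in, with the robot touching nothing.
It also fails if it takes over 69 s, if anything falls off the work surface, if the arm or the gripper's body presses on something with over 40 N, if the wrist force passes 120 N, or if a joint passes its speed limit or range.

### The arm

A 6-joint arm with a two-finger parallel gripper is mounted at the origin on a cart in front of the work surface, level with it; the furniture and walls round the work are solid. World frame = base frame: x ahead of the robot, y to its left, z up, the work surface at z = 0. Lengths are in m, angles in rad, forces in N, time in s.
With the tool pointing down it reaches from about 0.25 to 0.725 m from the base axis. Payload 4 kg.
Tool frame: the origin (TCP) lies midway between the tips of the shut fingers; the grasp point (between the pads) lies 19 mm behind it; z points along the fingers, y is the direction in which the jaws open and shut (so a half turn about z gives the same grasp; the last joint's range is limited). The gripper opens to 85 mm and grips with 20 to 120 N. Pads are 22 mm wide; open, the fingers measure 114 mm over their backs; the gripper's body (76 mm by 85 mm) begins 54 mm behind the grasp point. The pads swing forward as they close: fully open they stand 13 mm farther back than shut.
Start: joints at [-1.157, 0.241, 0.005, 1.335, 0, 1.571], TCP at [0.201, -0.458, 0.231] pointing down, gripper open.
Joint ranges: [-2.72, 2.72], [-1.05, 1.87], [-1.09, 1.28], [-1.99, 2.15], [-1.42, 1.44], [-3.14, 3.14]. Speed limits (rad/s): [2.79, 2.79, 3.14, 3.14, 3.14, 3.14].

### API

Orientations are given as a unit quaternion [x, y, z, w].
In Python, from workcell import bot, vision gives the robot as it stands. The module is installed in compiled form; this text tells all that it offers.
- The arm moves only by the tool send_rows, never from a script. Its argument "targets" is a list that holds one entry, the list of rows, each a list of 5 numbers: the shift along the world's x, y, z in cm, then the turn about the world's z in rad, then the finger opening in cm, from 0 to 8.54. A call has 1 to 12 rows; each row is the pose to reach, as a shift and turn from the pose commanded when the call began; what a row does not reach only later rows make up. A row lasts 1/8 s, in which the tool goes at most 62.5 mm and 10.7 degrees, less where a joint would pass 70% of its speed; a pose out of reach is approached as far as the arm can. A call with a gripper value outside its range is refused whole. The fingers move at their own pace and stop on an object; the grip force is fixed at half the most. Time passes only in rows, so rows that repeat a pose let the fingers close. It gives the time, the measured TCP pose, the force and the opening at its end, in the units of the state.
- bot.get_obs(): the state, without advancing time (a new reading comes with each control period).
- vision.camera(name): name is "scene" or "top" or "wrist"; returns the picture (400x640x3 uint8, red, green, blue); there is no depth.
- vision.get_calibration(name): a dict with "vertical_fov" (degrees; the focal length in pixels is half the picture's height over the tangent of half this angle, whatever the lens; pixels are square), "cx", "cy" (the principal point, pixels), "rvec" (rotation vector, rad) and "tvec" (3), from world to camera coordinates, as OpenCV has them; the wrist camera has in their place "T_tool_cam" (4x4, takes a point from camera to tool coordinates, whose origin is the TCP and whose axes are the flange's). Camera axes: x right, y down, z forward; pixel columns grow to the right and rows downward; lengths in m; the calibration is good to about 2 mm. A picture is of the moment at which its call begins: read the wrist's pose just before it. get_calibration takes no time and is no camera call.
- bot.job_done(): hands the job in, once; it reports no verdict.
Trained networks look in the newest picture that a camera, given by its name, has taken for a name from the list of things; names that differ only in an ending like _2 or _b are one class to them, and where a whole thing is asked for, a point or a joint stands for the part that bears it (a point fixed in the world has none). Each returns a list of dicts, best first, with "score" (0 to 1); they miss things now and then, are a little off and sometimes report something else, mostly with a low value. They report only what shows in the picture. A call takes as long as a camera call. They do not tell look-alikes from the thing itself.
- vision.boxes_of(target, camera): "uv" ([column, row] in pixels, amid what is visible of it).
The state is a dict: "clock": time; "joint_pos": joint angles; "joint_vel": joint speeds; "tau": joint torques, N m; "eef_pos": TCP position; "tool_rot": TCP orientation; "ft_force": force on the tool from outside, world axes, zero at the start; "ft_torque": the same for the moment, N m; "grip_width": finger opening in m.
Only numpy, scipy, OpenCV 4.12 (cv2) and the standard library are available. Lean on these libraries where they do the work, as an engineer would, in place of code of your own. Each camera call takes 0.05 s, during which the arm holds its last target.

## Working session

There is one attempt and no reset: what is moved stays moved. The work goes in short steps, Python scripts to look and compute and a tool call to move; the robot and the scene stay as the last step left them, time stands still between calls to the robot, and variables do not carry over. Pictures are saved under pics/ and viewed, and the job is handed in when it is done.

Besides the shell and the picture viewer there is one more tool, called after ">>>" as name([rows], argument=value, ...), one row to a line, values as JSON. send_rows: Moves the arm, as the interface text tells. Its arguments: {"type":"object","properties":{"targets":{"type":"array"}},"required":["targets"]}

```bash
mkdir -p pics; ls
cat > h.py <<'E'
import numpy as np, cv2
from workcell import bot, vision
from scipy.spatial.transform import Rotation as R
def K(c):
    f=200/np.tan(np.radians(c['vertical_fov'])/2)
    return np.array([[f,0,c['cx']],[0,f,c['cy']],[0,0,1.]])
def cam(name,obs=None):
    c=vision.get_calibration(name)
    if name!='wrist':
        Rm=cv2.Rodrigues(np.array(c['rvec'],float))[0];t=np.array(c['tvec'],float).ravel()
    else:
        o=obs or bot.get_obs()
        T=np.eye(4);T[:3,:3]=R.from_quat(o['tool_rot']).as_matrix();T[:3,3]=o['eef_pos']
        W=np.linalg.inv(T@np.array(c['T_tool_cam']));Rm=W[:3,:3];t=W[:3,3]
    return K(c),Rm,t
def ray(name,uv,z,obs=None):
    k,Rm,t=cam(name,obs)
    d=Rm.T@np.linalg.inv(k)@np.array([uv[0],uv[1],1.]);C=-Rm.T@t
    return C+d*(z-C[2])/d[2]
def proj(name,P,obs=None):
    k,Rm,t=cam(name,obs)
    q=k@(Rm@np.array(P,float)+t);return q[:2]/q[2]
E
python3 - <<'E'
from h import *
for n in ['scene','top','wrist']:
    im=vision.camera(n);cv2.imwrite(f'pics/{n}0.png',im[:,:,::-1]);print(n,{k:v for k,v in vision.get_calibration(n).items()})
print(bot.get_obs())
for t in ['bottle','photo_board','scale_bar','big_bottle']:
    for d in vision.boxes_of(t,'top'): print(t,d,ray('top',d['uv'],0.01).round(3))
E
```

```text
pics
scene {'vertical_fov': 55.26108503966532, 'cx': 319.37098103495066, 'cy': 196.4292025214516, 'rvec': array([ 1.13917745, -2.15991666,  1.16073546]), 'tvec': array([0.35764823, 0.29688648, 1.2437815 ])}
top {'vertical_fov': 46.450055642657304, 'cx': 323.7927167479165, 'cy': 206.12479943444066, 'rvec': array([ 2.16371722, -2.12625843,  0.16759818]), 'tvec': array([0.03485714, 0.55617746, 1.58349278])}
wrist {'vertical_fov': 62.68682576250432, 'cx': 315.7911257550271, 'cy': 202.02363476217775, 'T_tool_cam': array([[ 1.39113183e-04, -9.63226268e-01, -2.68691527e-01,
         6.74252126e-02],
       [ 9.99999374e-01,  4.32288776e-04, -1.03195963e-03,
         1.02580807e-03],
       [ 1.11016295e-03, -2.68691215e-01,  9.63225726e-01,
        -1.42227330e-01],
       [ 0.00000000e+00,  0.00000000e+00,  0.00000000e+00,
         1.00000000e+00]])}
{'clock': 0.15, 'joint_pos': array([-1.15698318e+00,  2.41233228e-01,  4.02982229e-03,  1.33516613e+00,
        7.49724284e-06,  1.57079789e+00]), 'joint_vel': array([-0.00065607, -0.00196376,  0.0022849 ,  0.00147539, -0.0005948 ,
       -0.00018677]), 'tau': array([ 1.89625375e-04, -3.72634864e+01,  2.52638501e+01,  1.23634521e-02,
        1.89516712e-06,  7.07045388e-06]), 'eef_pos': array([ 0.20086593, -0.45736828,  0.23061931]), 'tool_rot': array([ 9.78670948e-01,  2.05432609e-01, -1.57926381e-04, -7.70595027e-04]), 'ft_force': array([-0.53937584,  0.27532871,  0.45262892]), 'ft_torque': array([-0.02703577,  0.05805932, -0.02799839]), 'grip_width': 0.08530401626545718}
bottle {'uv': [448.8, 215.7], 'score': 0.63} [ 0.534 -0.4    0.01 ]
photo_board {'uv': [327.1, 194.6], 'score': 0.71} [0.602 0.033 0.01 ]
photo_board {'uv': [185.8, 200.0], 'score': 0.67} [0.574 0.536 0.01 ]
scale_bar {'uv': [238.0, 211.7], 'score': 0.9} [0.535 0.348 0.01 ]
big_bottle {'uv': [260.0, 164.1], 'score': 0.98} [0.709 0.277 0.01 ]
```

View pics/top0.png

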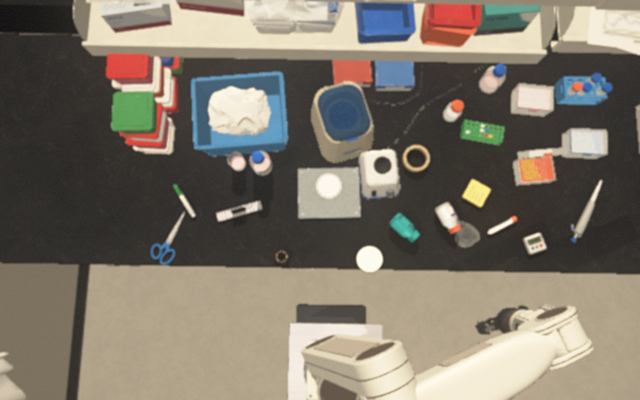

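View pics/scene0.png

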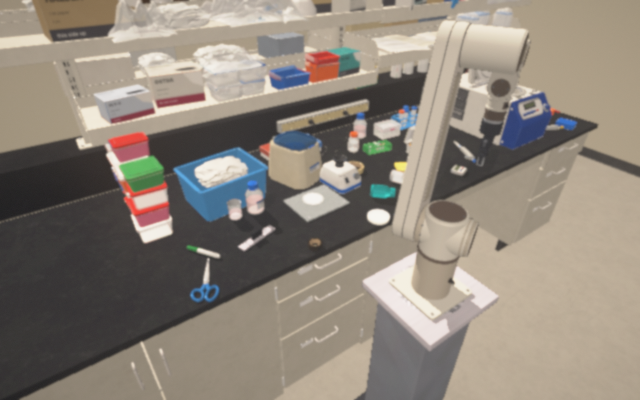

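Run:
```python
import cv2
a=cv2.imread('pics/top0.png')
cv2.imwrite('pics/crop1.png',cv2.resize(a[130:300,250:470],None,fx=3.5,fy=3.5,interpolation=cv2.INTER_CUBIC))
```

```text
(no output)
```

View pics/crop1.png

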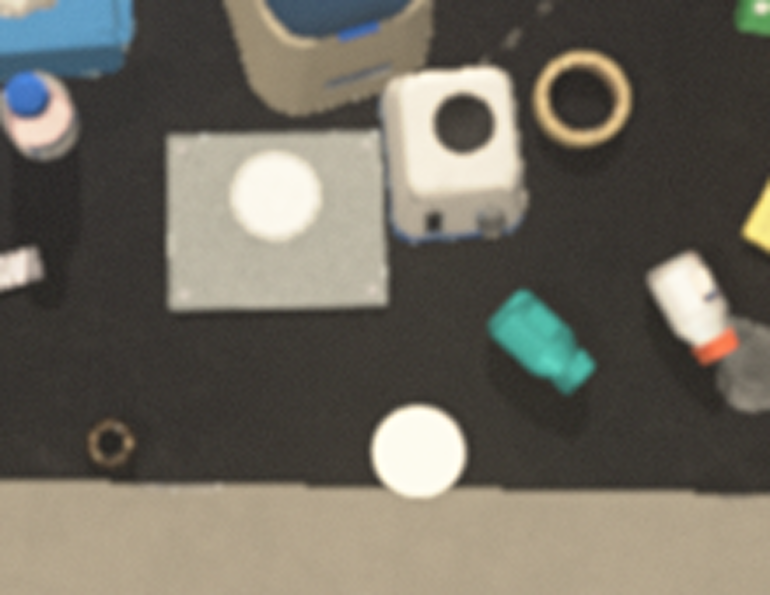

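The toppled bottle candidates are the turquoise one at (405,227), a look-alike to leave alone, and the white one with an orange cap at (447,217). The white one's cap points towards the robot, so it fits the description. The board is at (328,193), the disc at (329,187) and the bar at (238,211). A grey item near the white bottle's cap at (466,236) needs a closer look, so I'll move the wrist camera there.

>>> send_rows([
  [[5,1,3,0,8.5],[10,2,6,0,8.5],[15,2,8,0,8.5],[20,3,8,0,8.5],[24,3,8,0,8.5],[24,3,8,0,8.5],[24,3,8,0,8.5]],
])

```text
clock: 1.23
eef_pos: [0.4406, -0.4277, 0.3109]
tool_rot: [0.979, 0.205, -0.001, -0.0]
ft_force: [-0.3, -0.3, -0.8]
grip_width: 0.085
```

Run:
```python
from h import *
o=bot.get_obs();im=vision.camera('wrist');cv2.imwrite('pics/w1.png',im[:,:,::-1]);print(o['eef_pos'],o['clock'],o['joint_pos'].round(2))
for d in vision.boxes_of('bottle','wrist'): print(d,ray('wrist',d['uv'],0.028,o).round(3))
```

```text
[ 0.44055858 -0.42769446  0.31089253] 1.225 [-0.77  0.47  0.54  1.64 -0.    1.96]
{'uv': [317.0, 85.6], 'score': 0.88} [ 0.53  -0.391  0.028]
{'uv': [178.8, 62.1], 'score': 0.82} [ 0.487 -0.228  0.028]
```

View pics/w1.png

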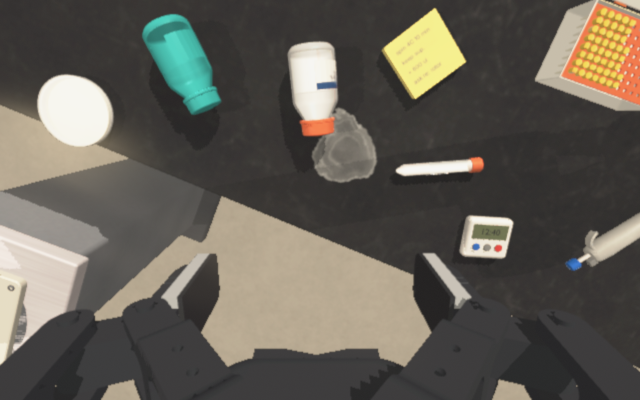

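The white, orange-capped bottle shows at (314,87) with its cap at (317,127). The turquoise look-alike is at (180,62). A grey blob at (345,150) sits next to the cap, so I'll enlarge that area.

Run:
```python
from h import *
a=cv2.imread('pics/w1.png')
cv2.imwrite('pics/c2.png',cv2.resize(a[25:200,230:430],None,fx=3.4,fy=3.4,interpolation=cv2.INTER_CUBIC))
for n,uv,z in [('cap end mid',(317,133),.025),('cap start',(316,122),.03),('base mid',(312,43),.028),('left sh',(296,107),.028),('blobL',(313,165),0),('blobR',(376,155),0),('blobB',(345,182),0),('blobT',(345,112),0)]: print(n,ray('wrist',uv,z).round(4))
```

```text
cap end mid [ 0.4769 -0.4141  0.025 ]
cap start [ 0.4891 -0.4074  0.03  ]
base mid [ 0.5706 -0.3665  0.028 ]
left sh [ 0.4957 -0.3773  0.028 ]
blobL [ 0.4333 -0.4273  0.    ]
blobR [ 0.4809 -0.5014  0.    ]
blobB [ 0.4292 -0.4783  0.    ]
blobT [ 0.5156 -0.438   0.    ]
```

View pics/c2.png

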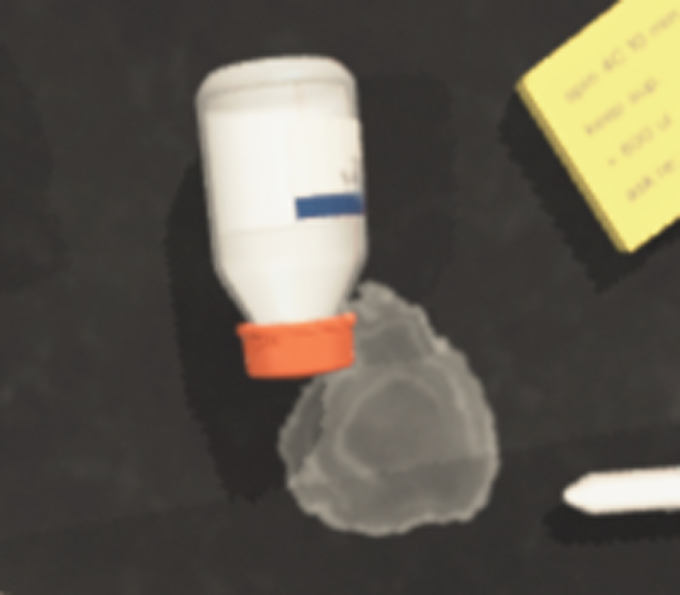

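The grey blob is a flat stain, since a shadow runs straight across it. The bottle axis runs from the base at (0.571,-0.367) to the cap end at (0.477,-0.414), which gives 105 mm as expected. I'll grip the cap with the jaws across the axis and lift, so the base swings down.

>>> send_rows([
  [[1.5,0.6,-6,0.05,8.5],[3,1.2,-12,0.05,8.5],[4.6,1.9,-18,0.05,8.5],[4.6,1.9,-20,0.05,8.5],[4.6,1.9,-20,0.05,8.5],[4.6,1.9,-20,0.05,8.5]],
])

```text
clock: 2.08
eef_pos: [0.4872, -0.4101, 0.1134]
tool_rot: [0.973, 0.229, 0.001, 0.001]
ft_force: [-0.1, -0.4, 0.7]
grip_width: 0.0849
```

Run:
```python
from h import *
o=bot.get_obs();im=vision.camera('wrist')
print(o['eef_pos'],R.from_quat(o['tool_rot']).as_matrix().round(3).tolist())
im=im[:,:,::-1].copy()
for P in [(0.5706,-0.3665,.028),(0.477,-0.414,.028),(.485,-.41,.028)]: cv2.circle(im,tuple(int(v) for v in proj('wrist',P,o)),3,(255,0,0),-1)
cv2.imwrite('pics/w2.png',im)
```

```text
[ 0.48716345 -0.41007105  0.11344918] [[0.895, 0.446, 0.002], [0.446, -0.895, -0.002], [0.001, 0.003, -1.0]]
```

View pics/w2.png

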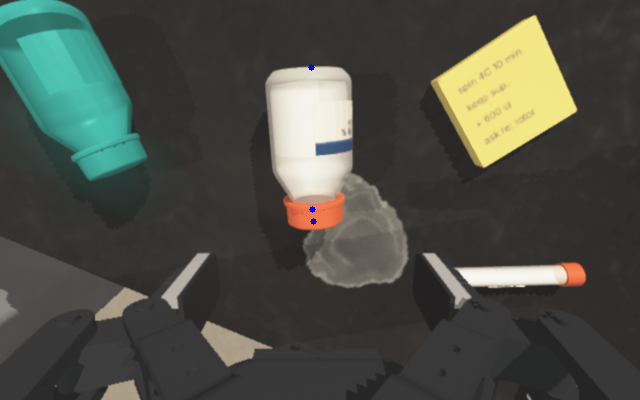

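The overlay fits: the cap centre is at (314,211) and lines up with the jaws. Next I'll descend and close.

>>> send_rows([
  [[-0.1,0,-5,0,8.5],[-0.1,0,-9,0,8.5],[-0.1,0,-10.7,0,8.5],[-0.1,0,-10.7,0,8.5],[-0.1,0,-10.7,0,6],[-0.1,0,-10.7,0,3],[-0.1,0,-10.7,0,2],[-0.1,0,-10.7,0,2],[-0.1,0,-10.7,0,2],[-0.1,0,-10.7,0,2]],
])

```text
clock: 3.38
eef_pos: [0.4866, -0.4097, 0.0057]
tool_rot: [0.973, 0.23, 0.001, 0.001]
ft_force: [-1.3, -0.1, 5.7]
grip_width: 0.0386
```

>>> send_rows([
  [[0,0,1,0,2],[0.3,0.1,2,0,2],[0.6,0.3,3,0,2],[0.9,0.5,4,0,2],[0.9,0.5,4,0,2]],
])

```text
clock: 4.0
eef_pos: [0.4962, -0.4041, 0.0457]
tool_rot: [0.973, 0.23, 0.001, 0.001]
ft_force: [-0.1, 0.1, -2.1]
grip_width: 0.038
```

Run:
```python
from h import *
o=bot.get_obs();im=vision.camera('wrist')
cv2.imwrite('pics/w3.png',im[:,:,::-1])
```

```text
(no output)
```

View pics/w3.png

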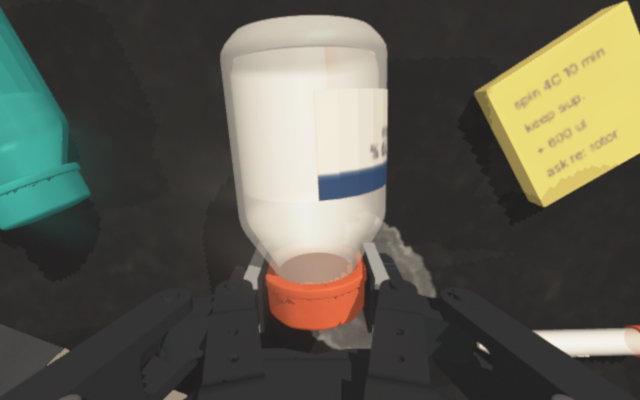

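The grip is firm (width 38 mm, about 2 N of load), but the bottle stays level instead of swinging. I'll lower it close to the table and ease the grip in small steps to see whether it pivots.

>>> send_rows([
  [[0,0,-2,0,2],[0,0,-2,0,3.7],[0,0,-2,0,3.8],[0,0,-2,0,3.8]],
])

```text
clock: 4.55
eef_pos: [0.4954, -0.4042, 0.025]
tool_rot: [0.973, 0.23, 0.0, 0.0]
ft_force: [-0.4, 0.2, -1.6]
grip_width: 0.0384
```

Run:
```python
from h import *
im=vision.camera('wrist')
cv2.imwrite('pics/w4.png',im[:,:,::-1])
```

```text
(no output)
```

View pics/w4.png

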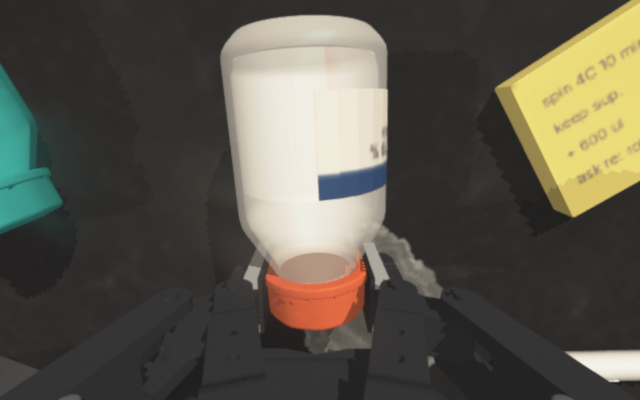

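>>> send_rows([
  [[0,0,0,0,3.9],[0,0,0,0,3.9],[0,0,0,0,3.9]],
])

```text
clock: 4.97
eef_pos: [0.4951, -0.4038, 0.0244]
tool_rot: [0.973, 0.23, 0.0, 0.0]
ft_force: [-0.1, 1.2, -1.7]
grip_width: 0.0393
```

Run:
```python
from h import *
o=bot.get_obs();im=vision.camera('wrist')
cv2.imwrite('pics/w5.png',im[:,:,::-1])
M=R.from_quat(o['tool_rot']).as_matrix()
x=M[:,0]; G=o['eef_pos']+np.array([0,0,.022])
for t in range(0,60,10):
    a=np.radians(t); d=x*np.cos(a)-np.array([0,0,1])*np.sin(a)   # towards base
    u=x*np.sin(a)+np.array([0,0,1])*np.cos(a)
    B=G+d*.094
    print(t,[proj('wrist',p,o).round(0).tolist() for p in (B,B+u*.028,B-u*.028,B+M[:,1]*.028)])
```

```text
0 [[313.0, 27.0], [312.0, -1.0], [314.0, 44.0], [398.0, 27.0]]
10 [[314.0, 42.0], [313.0, 5.0], [314.0, 65.0], [387.0, 42.0]]
20 [[314.0, 60.0], [313.0, 19.0], [314.0, 87.0], [379.0, 60.0]]
30 [[314.0, 80.0], [314.0, 37.0], [314.0, 110.0], [373.0, 80.0]]
40 [[314.0, 101.0], [314.0, 58.0], [314.0, 133.0], [367.0, 101.0]]
50 [[314.0, 123.0], [314.0, 80.0], [315.0, 157.0], [364.0, 123.0]]
```

View pics/w5.png

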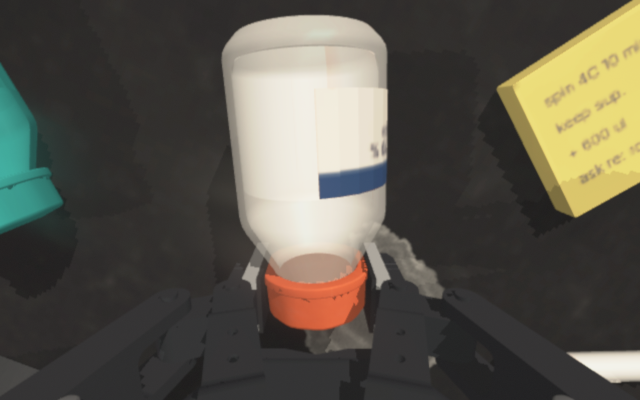

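The bottle is still held about level (tilt 10° at most), so I won't loosen the grip any further. Instead I'll regrip and carry it to the fixed board. There I'll push the bottom rim of its base against the top corner of the front edge, which pivots it upright about the pad axis. First I need to measure the board.

>>> send_rows([
  [[0,0,1,0,2],[-1,0,7,-0.05,2],[-2,1,13,-0.1,2],[-3,5,17,-0.2,2],[-4,10,18,-0.3,2],[-5,16,18,-0.46,2],[-6,22,18,-0.46,2],[-7,28,18,-0.46,2],[-7.5,34,18,-0.46,2],[-7.5,40,18,-0.46,2],[-7.5,43,18,-0.46,2],[-7.5,43,18,-0.46,2]],
])

```text
clock: 6.52
eef_pos: [0.4205, 0.0123, 0.2049]
tool_rot: [1.0, 0.011, 0.0, -0.006]
ft_force: [0.5, -0.2, -2.5]
grip_width: 0.0383
```

Run:
```python
from h import *
o=bot.get_obs();im=vision.camera('wrist')
print(o['joint_vel'].round(3))
cv2.imwrite('pics/w6.png',im[:,:,::-1])
im=vision.camera('top')
cv2.imwrite('pics/t6.png',cv2.resize(im[120:290,230:450,::-1],None,fx=3.5,fy=3.5,interpolation=cv2.INTER_CUBIC))
```

```text
[-0.046  0.009  0.    -0.002 -0.012 -0.001]
```

View pics/w6.png

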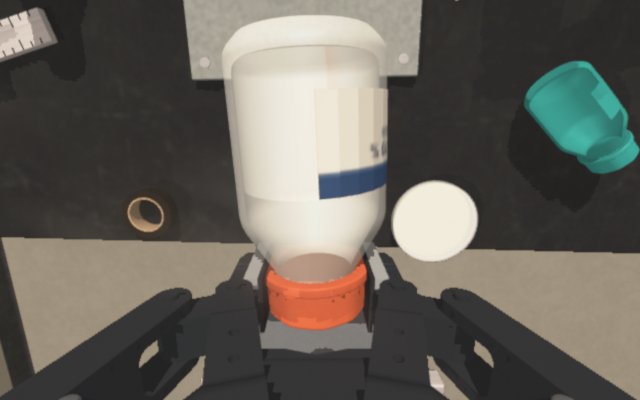

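View pics/t6.png

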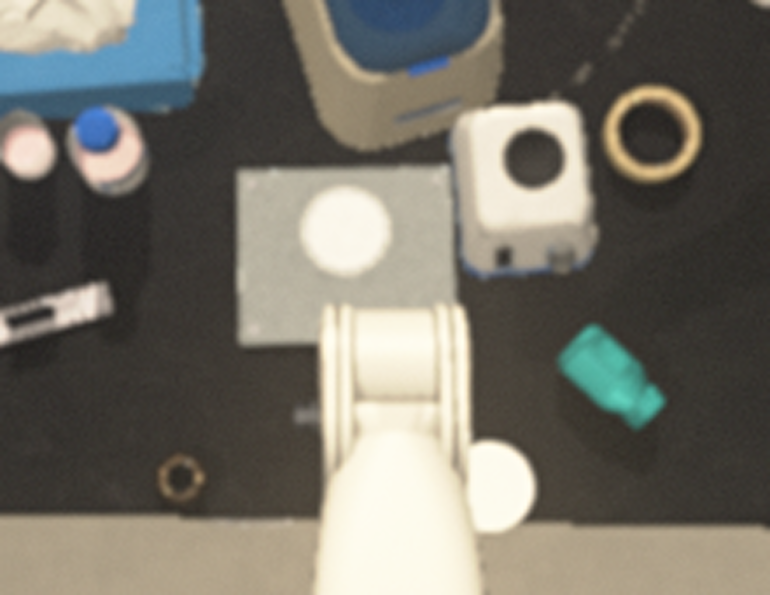

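Run:
```python
from h import *
o=bot.get_obs()
for uv in [(192,79),(418,75)]: print('w',ray('wrist',uv,.008,o).round(4))
f=lambda u,v:(250+u/3.5,130+v/3.5)
for n,uv in dict(FL=(168,311),FR=(388,305),BL=(167,133),BR=(379,131),disc=(276,196)).items(): print(n,ray('top',f(*uv),.008).round(4))
# machine base front-left and top front-left
for n,uv,z in [('mach base FL',(393,236),0.0),('mach base FR',(525,230),0)]: print(n,ray('top',f(*uv),z).round(3))
print('disc w px at 90mm', 92/3.5)
```

```text
w [0.5154 0.1344 0.008 ]
w [ 0.5231 -0.0845  0.008 ]
FL [0.5134 0.1351 0.008 ]
FR [ 0.5235 -0.0878  0.008 ]
BL [0.698  0.1408 0.008 ]
BR [ 0.7041 -0.0776  0.008 ]
disc [0.634  0.0275 0.008 ]
mach base FL [ 0.596 -0.093  0.   ]
mach base FR [ 0.605 -0.229  0.   ]
disc w px at 90mm 26.285714285714285
```

Run:
```python
from h import *
o=bot.get_obs()
for uv in [(392,220),(434,181),(478,220),(168,214),(146,197)]: print('w',ray('wrist',uv,.015,o).round(3))
a=cv2.imread('pics/scene0.png');b=cv2.imread('pics/top0.png')
cv2.imwrite('pics/s_bin.png',cv2.resize(a[120:220,220:380],None,fx=4.5,fy=4.5,interpolation=cv2.INTER_CUBIC))
cv2.imwrite('pics/t_bin.png',cv2.resize(b[75:205,290:410],None,fx=4.5,fy=4.5,interpolation=cv2.INTER_CUBIC))
```

```text
w [ 0.378 -0.07   0.015]
w [ 0.421 -0.109  0.015]
w [ 0.38  -0.161  0.015]
w [0.379 0.169 0.015]
w [0.397 0.19  0.015]
```

View pics/s_bin.png

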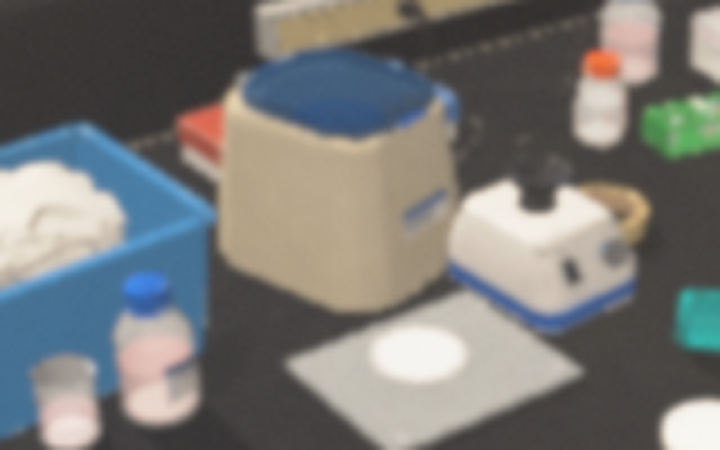

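View pics/t_bin.png

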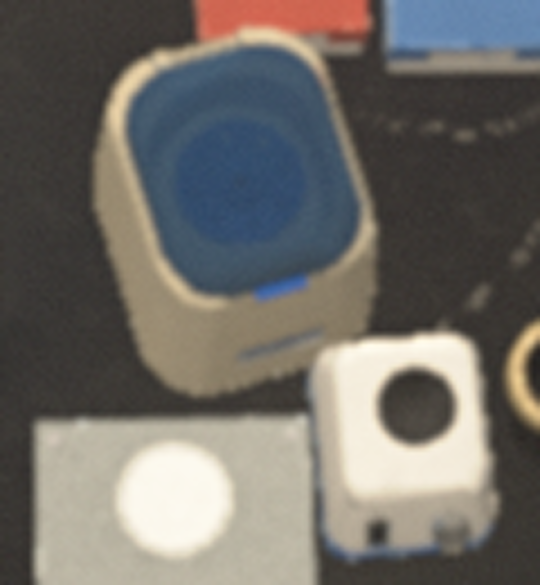

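Run:
```python
from h import *
def tri(a,b):
    P=[]
    for n in('top','scene'):
        k,Rm,t=cam(n);P.append(k@np.c_[Rm,t])
    X=cv2.triangulatePoints(P[0],P[1],np.array(a,float).reshape(2,1),np.array(b,float).reshape(2,1));return (X[:3]/X[3]).ravel().round(3)
t=lambda u,v:(290+u/4.5,75+v/4.5); s=lambda u,v:(220+u/4.5,120+v/4.5)
print('bin rim',tri(t(200,300),s(365,150)),'base',tri(t(190,390),s(385,305)))
print('mixer cup top',tri(t(417,395),s(540,160)), 'mixer top FL',tri(t(345,495),s(535,245)),tri(t(325,545),s(550,330)))
print('mixer top front left by top at z .1', ray('top',t(345,495),.1))
print('bigbottle cap', ray('top',(260,158),.138))
```

```text
bin rim [0.75  0.014 0.172] base [0.722 0.016 0.011]
mixer cup top [ 0.689 -0.149  0.141] mixer top FL [ 0.624 -0.1    0.09 ] [ 0.597 -0.095  0.009]
mixer top front left by top at z .1 [ 0.62161457 -0.09919324  0.1       ]
bigbottle cap [0.69906675 0.25997666 0.138     ]
```

The bin rim is at x≥0.72 and the mixer at y≤-0.093, so both are clear. The front-edge middle is at (0.519, 0.025) with a yaw of about 0.035. I'll lower the bottle in front of the edge.

>>> send_rows([
  [[-1.5,0,-3,0.01,2],[-1.5,0,-9,0.01,2],[-1.5,0,-14,0.01,2],[-1.5,0,-17.5,0.01,2],[-1.5,0,-17.5,0.01,2],[-1.5,0,-17.5,0.01,2]],
])

```text
clock: 7.38
eef_pos: [0.4066, 0.0109, 0.0304]
tool_rot: [1.0, 0.014, 0.001, -0.006]
ft_force: [1.1, -0.1, -2.2]
grip_width: 0.0383
```

>>> send_rows([
  [[0,0.7,-0.7,0,2],[0,1.4,-1.4,0,2],[0,1.4,-1.9,0,2],[0,1.4,-2.3,0,2],[0,1.4,-2.3,0,2],[0,1.4,-2.3,0,2]],
])

```text
clock: 8.12
eef_pos: [0.4053, 0.02, 0.0065]
tool_rot: [1.0, 0.019, -0.0, -0.008]
ft_force: [-2.4, 0.8, 3.1]
grip_width: 0.0384
```

Run:
```python
from h import *
o=bot.get_obs();im=vision.camera('wrist')
print(o['tool_rot'],o['joint_pos'].round(3))
cv2.imwrite('pics/w7.png',im[:,:,::-1])
im=vision.camera('scene')
cv2.imwrite('pics/s7.png',cv2.resize(im[150:280,260:420,::-1],None,fx=4.5,fy=4.5,interpolation=cv2.INTER_CUBIC))
```

```text
[ 9.99786626e-01  1.89030070e-02 -3.18820777e-04 -8.32331572e-03] [ 0.037  0.315 -0.573  0.684  0.017  3.141]
```

View pics/w7.png

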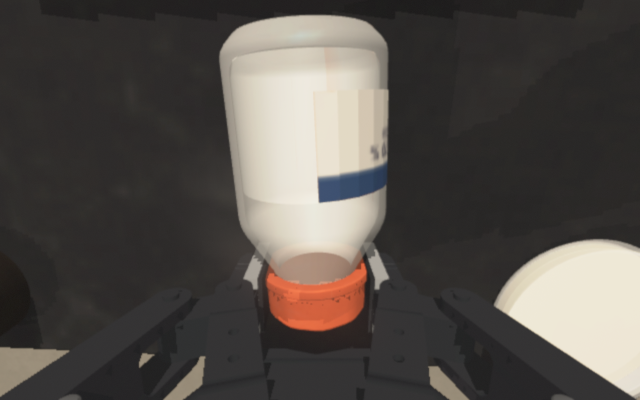

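View pics/s7.png

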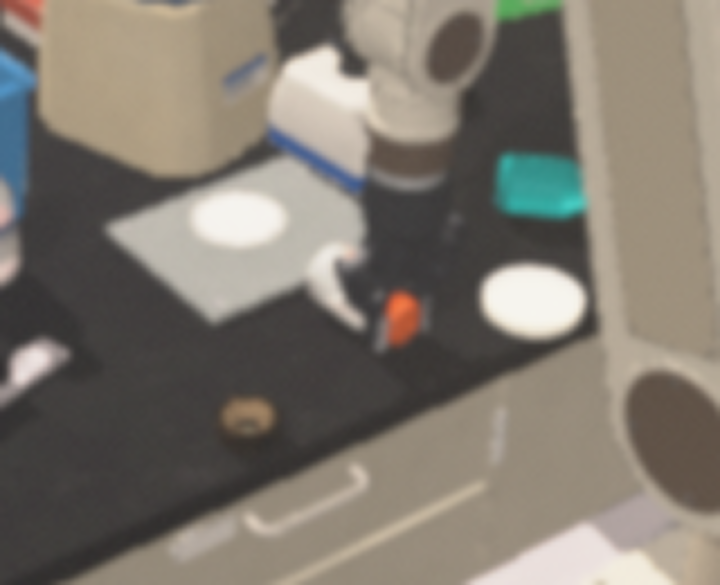

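Joint 6 sits at its limit, so tool yaw has to stay at or above q1 here; I'll add a small positive yaw. The bottle is level with its rim lightly touching the table. Now I'll push and raise along the pivot arc.

>>> send_rows([
  [[0.5,0.4,0.1,0.05,2],[1.2,0.4,0.1,0.05,3.6],[1.8,0.4,0.1,0.05,3.6],[2.2,0.4,0.4,0.05,3.6],[2.5,0.4,1,0.05,3.6],[2.8,0.4,1.7,0.05,3.6],[3.2,0.4,2.4,0.05,3.6],[3.6,0.4,3.1,0.05,3.6],[3.6,0.4,3.1,0.05,3.6]],
])

```text
clock: 9.35
eef_pos: [0.4427, 0.0239, 0.0381]
tool_rot: [0.999, 0.044, 0.001, -0.008]
ft_force: [-1.1, -0.0, -2.2]
grip_width: 0.0379
```

Run:
```python
from h import *
o=bot.get_obs();im=vision.camera('wrist')
print(o['tool_rot'],o['joint_pos'].round(3))
cv2.imwrite('pics/w8.png',im[:,:,::-1])
```

```text
[ 9.99005472e-01  4.38276352e-02  6.80091832e-04 -8.16966146e-03] [ 0.043  0.321 -0.446  0.802  0.016  3.097]
```

View pics/w8.png

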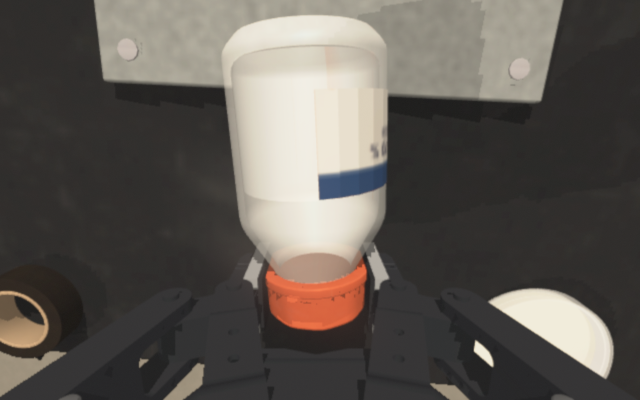

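It didn't rotate because I raised it before it had firm contact. I'll back off, go low and push until the force shows contact.

>>> send_rows([
  [[-1.5,0,0,0,3],[-3,0,0,0,3],[-3,0,-1.5,0,2],[-3,0,-2.7,0,2],[-3,0,-3,0,2],[-2.3,0,-3,0,2],[-1.9,0,-3,0,2],[-1.9,0,-3,0,2]],
])

```text
clock: 10.4
eef_pos: [0.424, 0.0239, 0.0077]
tool_rot: [0.999, 0.044, 0.001, -0.008]
ft_force: [0.2, -0.2, -0.9]
grip_width: 0.038
```

>>> send_rows([
  [[0.3,0,0,0,2],[0.3,0,0,0,2]],
])

```text
clock: 10.65
eef_pos: [0.4261, 0.0239, 0.0074]
tool_rot: [0.999, 0.044, -0.0, -0.008]
ft_force: [-0.2, 0.3, -0.9]
grip_width: 0.0383
```

>>> send_rows([
  [[0.3,0,0,0,2],[0.3,0,0,0,2]],
])

```text
clock: 10.9
eef_pos: [0.4277, 0.0238, 0.0071]
tool_rot: [0.999, 0.044, -0.001, -0.008]
ft_force: [-2.7, -0.2, -0.5]
grip_width: 0.0384
```

Contact starts at x≈0.427. I'll push a little further with a slight rise.

>>> send_rows([
  [[0.3,0,0.1,0,2],[0.6,0,0.2,0,2],[0.6,0,0.2,0,2]],
])

```text
clock: 11.28
eef_pos: [0.4281, 0.0238, 0.0076]
tool_rot: [0.999, 0.044, -0.007, -0.008]
ft_force: [-10.8, -0.4, 2.6]
grip_width: 0.0383
```

>>> send_rows([
  [[0.2,0,0.4,0,2],[0.4,0,0.8,0,2],[0.4,0,0.8,0,2]],
])

```text
clock: 11.65
eef_pos: [0.4333, 0.0237, 0.016]
tool_rot: [0.999, 0.044, -0.005, -0.008]
ft_force: [-9.3, -0.2, 0.4]
grip_width: 0.0382
```

Run:
```python
from h import *
o=bot.get_obs();im=vision.camera('wrist')
cv2.imwrite('pics/w9.png',im[:,:,::-1])
```

View pics/w9.png

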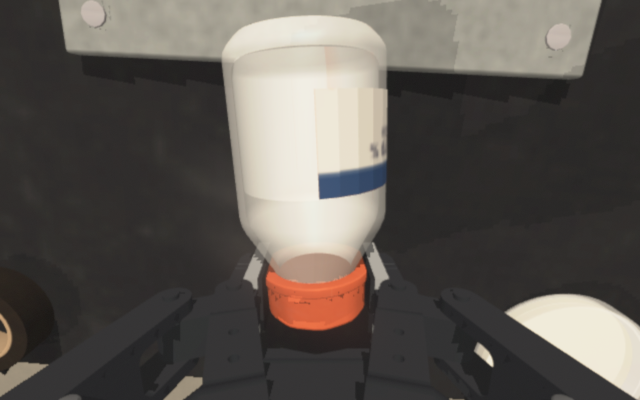

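The bottle held against about 11 N at full grip, so I'll ease the grip to cut the pad friction and push again.

>>> send_rows([
  [[-1,0,0,0,2],[-1.6,0,-0.9,0,2],[-1.6,0,-0.9,0,3.85],[-1.3,0,-0.9,0,3.85],[-0.9,0,-0.8,0,3.9],[-0.5,0,-0.7,0,3.9],[-0.2,0,-0.5,0,3.9],[-0.2,0,-0.5,0,3.9]],
])

```text
clock: 12.7
eef_pos: [0.4287, 0.0238, 0.0103]
tool_rot: [0.999, 0.044, -0.008, -0.008]
ft_force: [-13.5, 0.8, 1.9]
grip_width: 0.0388
```

Run:
```python
from h import *
o=bot.get_obs();im=vision.camera('wrist')
cv2.imwrite('pics/w10.png',im[:,:,::-1])
```

```text
(no output)
```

View pics/w10.png

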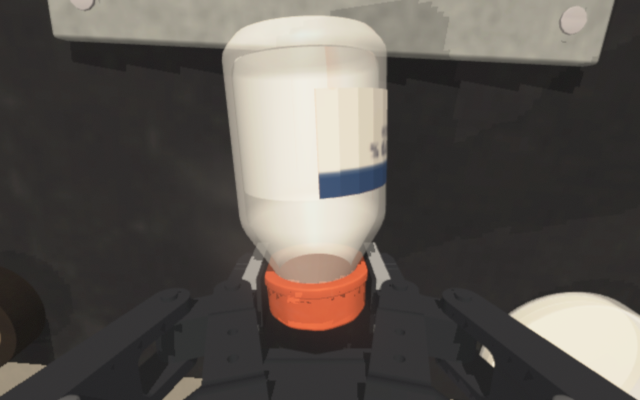

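>>> send_rows([
  [[0,0,0,0,3.95],[0,0,0,0,3.95],[0,0,0,0,3.95]],
])

```text
clock: 13.12
eef_pos: [0.4288, 0.0238, 0.0103]
tool_rot: [0.999, 0.044, -0.008, -0.009]
ft_force: [-12.9, 0.7, 0.7]
grip_width: 0.0395
```

Run:
```python
from h import *
o=bot.get_obs();im=vision.camera('wrist')
cv2.imwrite('pics/w11.png',im[:,:,::-1])
```

```text
(no output)
```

View pics/w11.png

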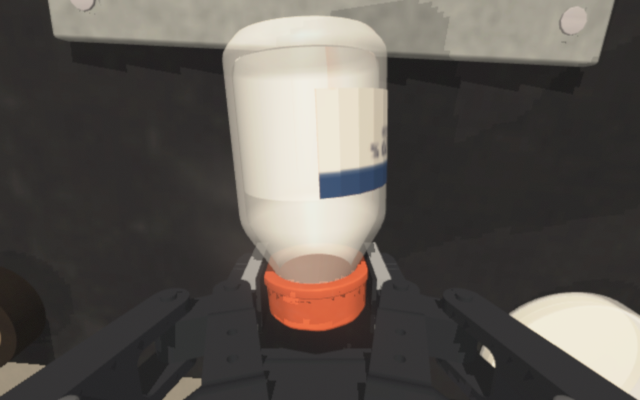

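>>> send_rows([
  [[0.1,0,0.3,0,3.98],[0.2,0,0.6,0,4.0],[0.2,0,0.6,0,4.0],[0.2,0,0.6,0,4.0]],
])

```text
clock: 13.68
eef_pos: [0.4322, 0.0243, 0.0168]
tool_rot: [0.999, 0.044, -0.007, -0.009]
ft_force: [-12.9, 2.3, 2.9]
grip_width: 0.0396
```

Run:
```python
from h import *
o=bot.get_obs();im=vision.camera('wrist')
cv2.imwrite('pics/w12.png',im[:,:,::-1])
```

```text
(no output)
```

View pics/w12.png

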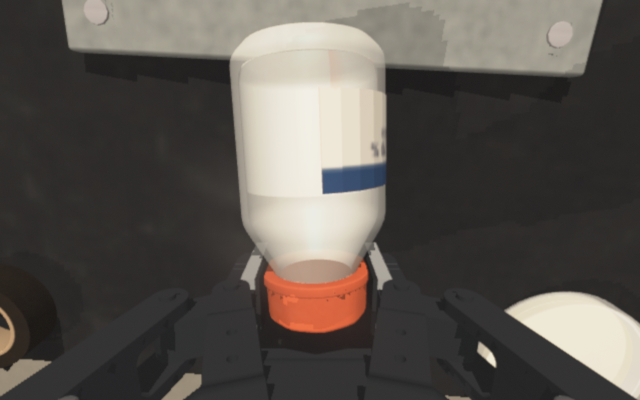

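It's pivoting: the base rim row moved from 16 to 24 and looks narrower. I'll continue along the arc at this grip.

>>> send_rows([
  [[0.2,0,0.4,0,4.0],[0.4,0,0.9,0,4.0],[0.7,0,1.4,0,4.0],[1.0,0,1.9,0,4.0],[1.0,0,1.9,0,4.0]],
])

```text
clock: 14.35
eef_pos: [0.4433, 0.0249, 0.0366]
tool_rot: [0.999, 0.045, -0.006, -0.01]
ft_force: [-11.9, 2.2, 6.3]
grip_width: 0.0401
```

Run:
```python
from h import *
o=bot.get_obs();im=vision.camera('wrist')
cv2.imwrite('pics/w13.png',im[:,:,::-1])
```

```text
(no output)
```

View pics/w13.png

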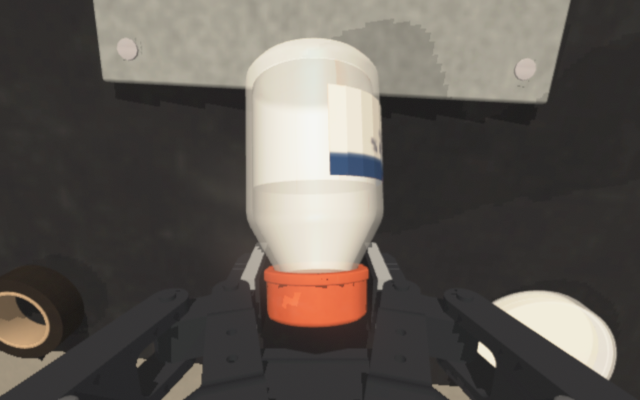

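>>> send_rows([
  [[0.3,0,0.7,0,4.0],[0.7,0,1.3,0,4.0],[1.1,0,1.8,0,4.0],[1.5,0,2.3,0,4.0],[1.8,0,2.6,0,4.0],[1.8,0,2.6,0,4.0]],
])

```text
clock: 15.15
eef_pos: [0.4671, 0.0238, 0.0636]
tool_rot: [0.999, 0.044, 0.0, -0.008]
ft_force: [-0.7, -0.2, -2.6]
grip_width: 0.04
```

Run:
```python
from h import *
o=bot.get_obs();im=vision.camera('wrist')
cv2.imwrite('pics/w14.png',im[:,:,::-1])
```

```text
(no output)
```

View pics/w14.png

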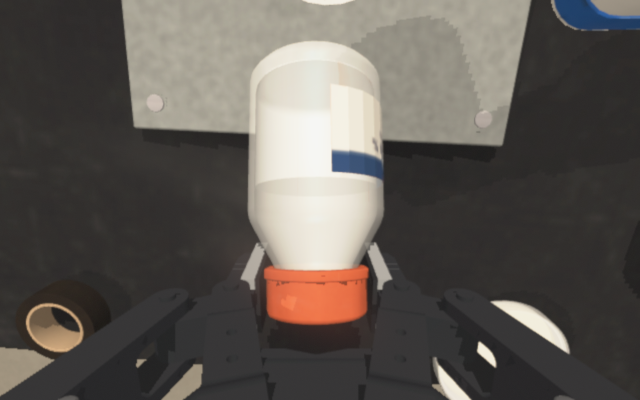

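It slid up over the edge at about 20° tilt. I'll back off and repeat, lower this time and leading more in x than in z.

>>> send_rows([
  [[-2,0,0,0,3.8],[-4,0,0,0,3.8],[-4,0,-1.4,0,3.8],[-4,0,-2.4,0,4.0],[-3.4,0,-2.4,0,4.0],[-2.8,0,-2.4,0,4.0],[-2.3,0,-2.3,0,4.0],[-1.8,0,-2.2,0,4.02],[-1.8,0,-2.2,0,4.02]],
])

```text
clock: 16.32
eef_pos: [0.4471, 0.0239, 0.0412]
tool_rot: [0.999, 0.044, -0.002, -0.008]
ft_force: [-4.3, 0.6, 1.4]
grip_width: 0.0399
```

>>> send_rows([
  [[0.3,0,0.4,0,4.02],[0.6,0,0.8,0,4.02],[1,0,1.2,0,4.02],[1,0,1.2,0,4.02]],
])

```text
clock: 16.82
eef_pos: [0.46, 0.0239, 0.054]
tool_rot: [0.999, 0.044, 0.001, -0.008]
ft_force: [-0.4, -0.5, -1.8]
grip_width: 0.0401
```

Run:
```python
from h import *
o=bot.get_obs();im=vision.camera('wrist')
cv2.imwrite('pics/w15.png',im[:,:,::-1])
```

```text
(no output)
```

View pics/w15.png

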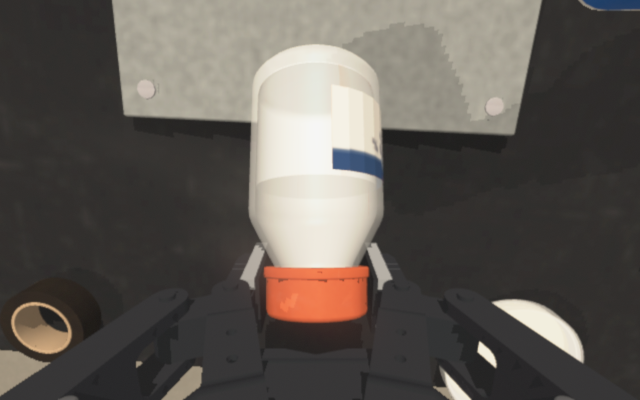

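Tilt is about 22° judging by the base width. This time I'll build up the push force first and only then rise.

>>> send_rows([
  [[-3,0,0,0,3.9],[-3,0,-1.4,0,3.9],[-3,0,-1.4,0,3.9],[-2,0,-1.4,0,4.0],[-1.2,0,-1.4,0,4.02],[-0.6,0,-1.4,0,4.02],[-0.2,0,-1.4,0,4.02],[-0.2,0,-1.4,0,4.02]],
])

```text
clock: 17.88
eef_pos: [0.4449, 0.0242, 0.0375]
tool_rot: [0.999, 0.044, -0.012, -0.009]
ft_force: [-25.0, 1.3, 16.3]
grip_width: 0.04
```

Run:
```python
from h import *
o=bot.get_obs();im=vision.camera('wrist')
cv2.imwrite('pics/w16.png',im[:,:,::-1])
```

```text
(no output)
```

View pics/w16.png

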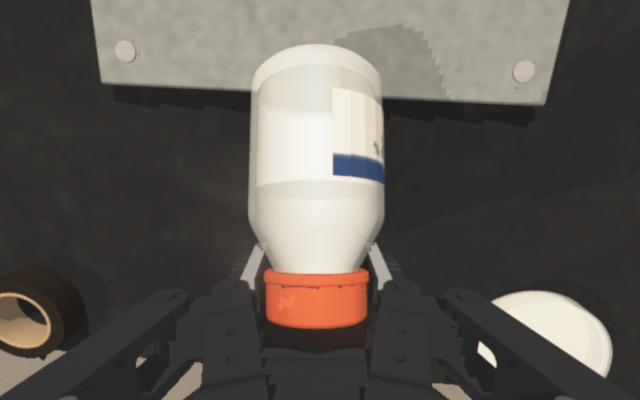

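>>> send_rows([
  [[0,0,0.3,0,4.02],[0.1,0,0.6,0,4.02],[0.3,0,0.9,0,4.02],[0.5,0,1.2,0,4.02]],
])

```text
clock: 18.42
eef_pos: [0.4555, 0.0246, 0.0506]
tool_rot: [0.999, 0.044, -0.007, -0.009]
ft_force: [-12.2, 2.4, 8.1]
grip_width: 0.04
```

Run:
```python
from h import *
o=bot.get_obs();im=vision.camera('wrist')
cv2.imwrite('pics/w17.png',im[:,:,::-1])
```

```text
(no output)
```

View pics/w17.png

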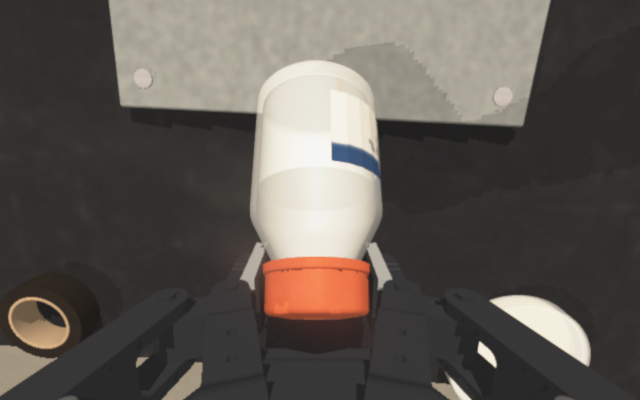

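It's at about 32° and moving well. I'll keep the same style.

>>> send_rows([
  [[0.5,0,0.2,0,4.02],[0.8,0,0.5,0,4.02],[1.1,0,0.8,0,4.02],[1.4,0,1.1,0,4.02]],
])

```text
clock: 18.98
eef_pos: [0.4718, 0.0253, 0.0629]
tool_rot: [0.999, 0.044, -0.004, -0.01]
ft_force: [-10.0, 3.9, 10.8]
grip_width: 0.0403
```

Run:
```python
from h import *
o=bot.get_obs();im=vision.camera('wrist')
cv2.imwrite('pics/w18.png',im[:,:,::-1])
```

```text
(no output)
```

View pics/w18.png

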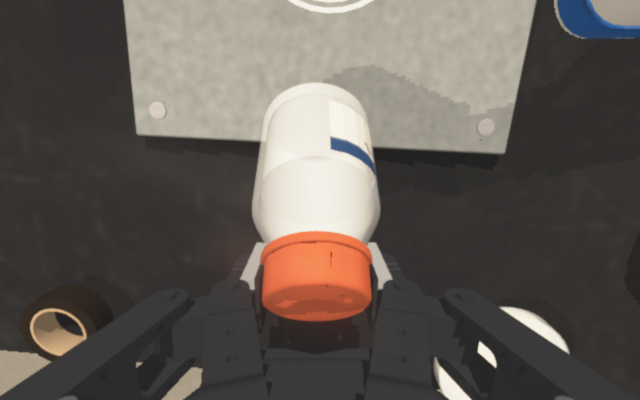

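>>> send_rows([
  [[0.5,0,0.2,0,4.02],[0.9,0,0.4,0,4.02],[1.3,0,0.7,0,4.02],[1.7,0,0.9,0,4.02]],
])

```text
clock: 19.52
eef_pos: [0.4948, 0.0251, 0.0732]
tool_rot: [0.999, 0.044, 0.002, -0.009]
ft_force: [-0.2, 2.2, 3.4]
grip_width: 0.0402
```

Run:
```python
from h import *
o=bot.get_obs();im=vision.camera('wrist')
cv2.imwrite('pics/w19.png',im[:,:,::-1])
```

```text
(no output)
```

View pics/w19.png

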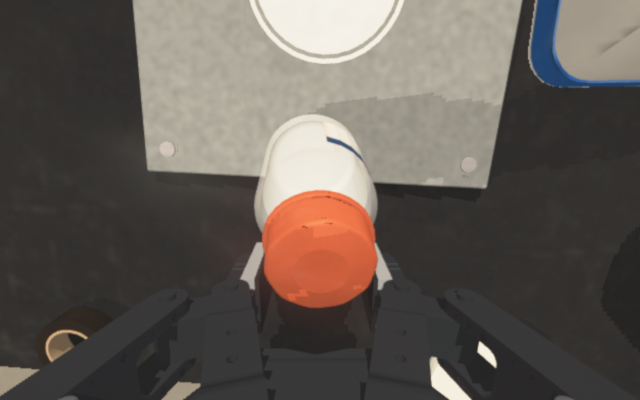

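It's at about 60°, with the base now on the board's edge corner. I'll continue towards upright over the board.

>>> send_rows([
  [[0.6,0,0.3,0,4.02],[1.2,0,0.5,0,4.02],[1.8,0,0.6,0,4.02],[2.4,0,0.7,0,4.02],[2.4,0,0.7,0,4.02]],
])

```text
clock: 20.2
eef_pos: [0.5171, 0.024, 0.0788]
tool_rot: [0.999, 0.044, -0.0, -0.008]
ft_force: [-3.1, 1.0, 5.4]
grip_width: 0.0403
```

Run:
```python
from h import *
o=bot.get_obs();im=vision.camera('wrist')
cv2.imwrite('pics/w20.png',im[:,:,::-1])
im=vision.camera('scene')
cv2.imwrite('pics/s20.png',cv2.resize(im[150:280,260:420,::-1],None,fx=4.5,fy=4.5,interpolation=cv2.INTER_CUBIC))
```

```text
(no output)
```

View pics/w20.png

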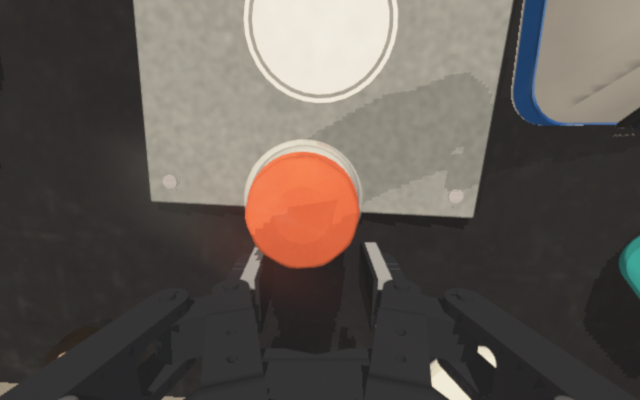

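View pics/s20.png

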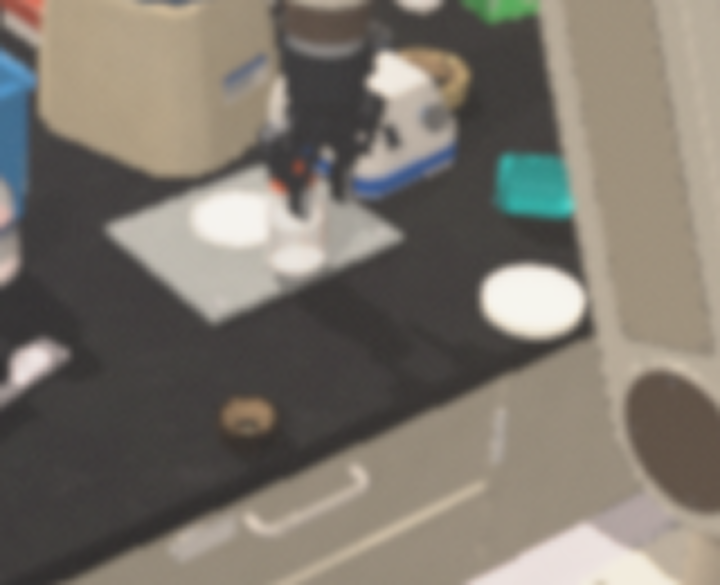

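Run:
```python
from h import *
o=bot.get_obs();print(o['eef_pos'],o['ft_force'].round(1))
print('cap',ray('wrist',(302,210),.113,o).round(4),ray('wrist',(302,210),.105,o).round(4))
M=R.from_quat(o['tool_rot']).as_matrix()
# predicted circles for upright bottle at base (x,y,.008)
a=cv2.imread('pics/w20.png')
for bx in (.545,.55,.555):
    for (r,z,c) in ((.02,.113,(255,0,0)),(.028,.073,(0,255,0))):
        pts=[proj('wrist',(bx+r*np.cos(t),.0275+r*np.sin(t),z),o) for t in np.linspace(0,6.28,40)]
        if bx==.55: cv2.polylines(a,[np.int32(pts)],True,c,1)
        print(bx,z,np.min(pts,0).round(),np.max(pts,0).round())
cv2.imwrite('pics/w20b.png',a[100:300,180:440].repeat(3,0).repeat(3,1))
```

```text
[0.5166256  0.02394215 0.07866184] [-2.2  1.2  5.5]
cap [0.551  0.0301 0.113 ] [0.5485 0.0304 0.105 ]
0.545 0.113 [251. 170.] [366. 279.]
0.545 0.073 [252. 137.] [372. 253.]
0.55 0.113 [251. 155.] [368. 266.]
0.55 0.073 [252. 125.] [373. 244.]
0.555 0.113 [252. 140.] [370. 254.]
0.555 0.073 [252. 113.] [375. 234.]
```

View pics/w20b.png

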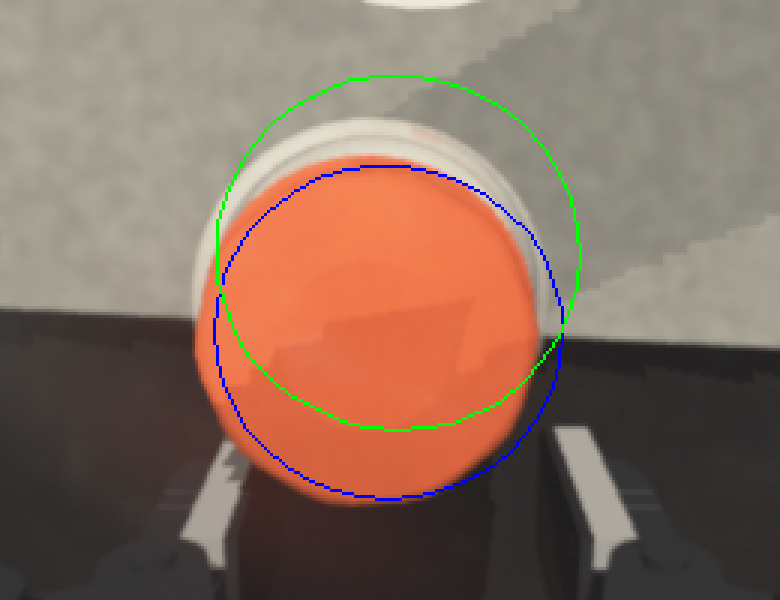

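The bottle has left the pads. It leans forward about 10° on the board, resting against the fingertips, with the cap centre near (0.55,0.03). I'll draw the fingers back slowly so it settles onto its base under control.

>>> send_rows([
  [[-0.2,0,0.1,0,4.02],[-0.4,0,0.2,0,4.02],[-0.6,0,0.2,0,4.02],[-0.8,0,0.2,0,4.02]],
])

```text
clock: 20.8
eef_pos: [0.5083, 0.0238, 0.0801]
tool_rot: [0.999, 0.044, -0.001, -0.008]
ft_force: [0.5, 0.1, -0.4]
grip_width: 0.04
```

Run:
```python
from h import *
o=bot.get_obs();im=vision.camera('wrist')
cv2.imwrite('pics/w21.png',im[:,:,::-1])
```

```text
(no output)
```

View pics/w21.png

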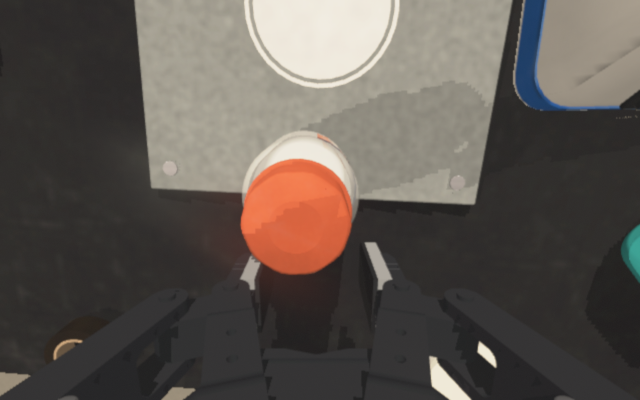

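Run:
```python
from h import *
o=bot.get_obs()
c=ray('wrist',(297,217),.113,o);print(c)
a=cv2.imread('pics/w21.png')
for (r,z,k) in ((.02,.113,(255,0,0)),(.028,.073,(0,255,0))):
    pts=[proj('wrist',(c[0]+r*np.cos(t),c[1]+r*np.sin(t),z),o) for t in np.linspace(0,6.28,40)]
    cv2.polylines(a,[np.int32(pts)],True,k,1)
cv2.imwrite('pics/w21b.png',a[100:300,180:440].repeat(3,0).repeat(3,1))
im=vision.camera('scene')
cv2.imwrite('pics/s21.png',cv2.resize(im[160:240,280:380,::-1],None,fx=7,fy=7,interpolation=cv2.INTER_CUBIC))
b=[proj('scene',(c[0]-.0+ .028*np.cos(t),c[1]+.028*np.sin(t),.008)) for t in np.linspace(0,6.28,9)]
print((np.min(b,0)-[280,160])*7,(np.max(b,0)-[280,160])*7, [((proj('scene',(c[0],c[1],z))-[280,160])*7).round() for z in(.008,.113)])
```

```text
[0.53923249 0.03164548 0.113     ]
[272.51091322 316.4076671 ] [365.1894715  370.11649867] [array([319., 343.]), array([321., 194.])]
```

View pics/w21b.png

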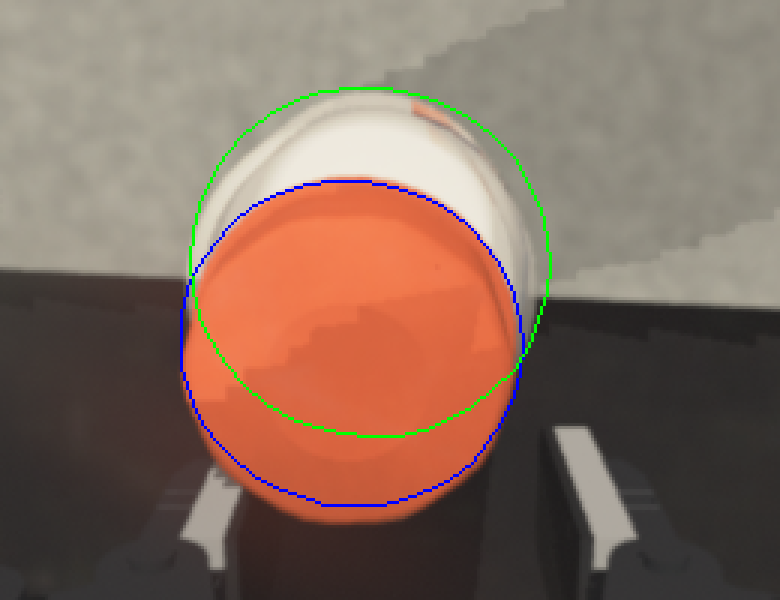

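View pics/s21.png

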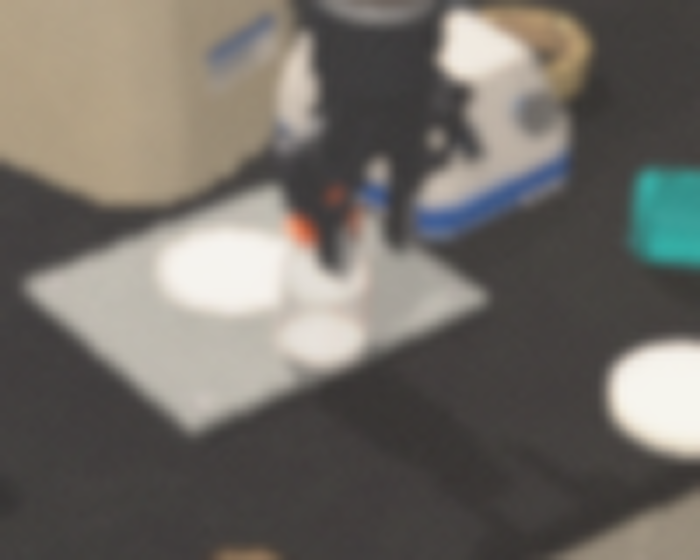

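The bottle stands upright on the board's front part at about (0.539, 0.0315). I'll back away, rise, open and come in from above to take it by the body.

>>> send_rows([
  [[-0.8,0,0,0,4.02],[-2,0,0.2,0,4.02],[-3,0,3,0,6],[-3,0.4,7,0,8.5],[-1,0.8,11,0,8.5],[3.1,0.8,11,0,8.5],[3.1,0.8,11,0,8.5],[3.1,0.8,11,0,8.5]],
])

```text
clock: 21.9
eef_pos: [0.5381, 0.0318, 0.1897]
tool_rot: [0.999, 0.044, -0.002, -0.008]
ft_force: [0.2, 0.2, -0.1]
grip_width: 0.0854
```

Run:
```python
from h import *
o=bot.get_obs();im=vision.camera('wrist');a=im[:,:,::-1].copy()
print(o['eef_pos'],o['tool_rot'])
cv2.imwrite('pics/w22raw.png',a)
c=(.539,.0315)
for (r,z,k) in ((.02,.113,(255,0,0)),(.028,.073,(0,255,0))):
    pts=[proj('wrist',(c[0]+r*np.cos(t),c[1]+r*np.sin(t),z),o) for t in np.linspace(0,6.28,40)]
    cv2.polylines(a,[np.int32(pts)],True,k,1)
cv2.imwrite('pics/w22.png',a)
```

```text
[0.53807395 0.03178996 0.18966774] [ 0.99900488  0.04382314 -0.00160579 -0.00813613]
```

View pics/w22.png

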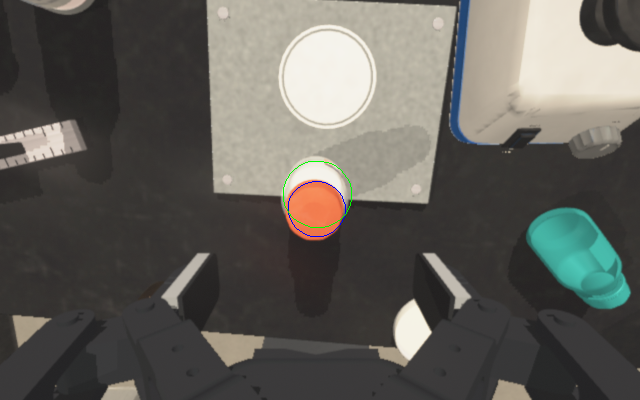

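Run:
```python
from h import *
o=bot.get_obs()
print('disc',ray('wrist',(327.5,77),.008,o).round(4))
for n,uv in dict(FL=(215,193),FR=(429,203),BL=(208,0),BR=(457,2)).items(): print(n,ray('wrist',uv,.008,o).round(4))
g=cv2.imread('pics/w22raw.png');m=(g[:,:,0]>150)
```

```text
disc [0.6353 0.0316 0.008 ]
FL [0.5147 0.1353 0.008 ]
FR [ 0.5243 -0.0831  0.008 ]
BL [0.6894 0.1422 0.008 ]
BR [ 0.7058 -0.0745  0.008 ]
```

>>> send_rows([
  [[0,0,-5,0,8.5],[0,0,-9,0,8.5],[0,0,-12,0,8.5],[0,0,-14.4,0,8.5],[0,0,-14.5,0,7.5],[0,0,-14.5,0,6.5],[0,0,-14.5,0,5.8],[0,0,-14.5,0,5],[0,0,-14.5,0,4],[0,0,-14.5,0,4],[0,0,-14.5,0,4]],
])

```text
clock: 23.32
eef_pos: [0.5409, 0.0322, 0.0473]
tool_rot: [0.999, 0.044, 0.001, -0.008]
ft_force: [-0.7, 1.4, 6.8]
grip_width: 0.0534
```

Run:
```python
from h import *
o=bot.get_obs();im=vision.camera('wrist');a=im[:,:,::-1].copy()
cv2.imwrite('pics/w23.png',a)
```

```text
(no output)
```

View pics/w23.png

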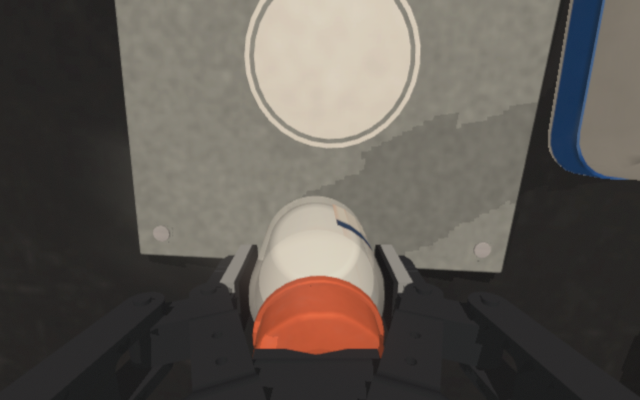

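Run:
```python
from h import *
o=bot.get_obs();a=cv2.imread('pics/w23.png')
for cx in (.5385,.541):
  c=(cx,.0322)
  for (r,z,k) in ((.02,.113,(255,0,0)),(.028,.073,(0,255,0)),(.028,.012,(0,255,255))):
    pts=[proj('wrist',(c[0]+r*np.cos(t),c[1]+r*np.sin(t),z),o) for t in np.linspace(0,6.28,40)]
    cv2.polylines(a,[np.int32(pts)],True,k,1)
cv2.imwrite('pics/w23b.png',a[150:400,180:440].repeat(2,0).repeat(2,1))
```

```text
(no output)
```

View pics/w23b.png

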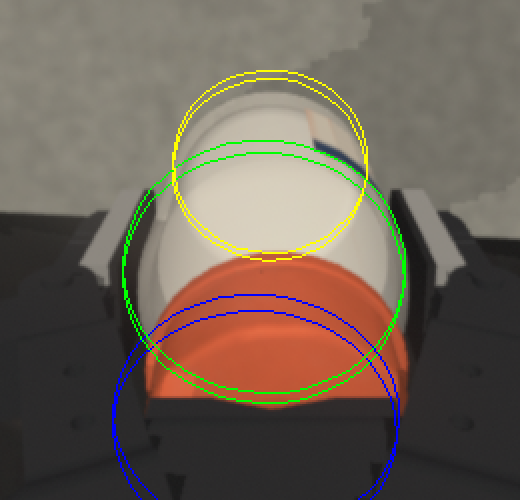

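It's held by the body at 53 mm, though the overlay suggests a forward lean of a few degrees. I'll lift, carry it over the disc, set it down, then ease the grip so it squares up.

>>> send_rows([
  [[0,0,0.7,0,4],[0,0,1.5,0,4],[2,0,1.8,0,4],[5,0,1.8,0,4],[8,-0.2,1.8,0,4],[9.7,-0.2,1.8,0,4],[9.7,-0.2,1.8,0,4],[9.7,-0.2,1.8,0,4]],
])

```text
clock: 24.38
eef_pos: [0.6355, 0.0298, 0.063]
tool_rot: [0.999, 0.044, -0.001, -0.008]
ft_force: [-0.1, -0.6, -2.2]
grip_width: 0.0531
```

Run:
```python
from h import *
o=bot.get_obs();im=vision.camera('wrist');a=im[:,:,::-1].copy()
cv2.imwrite('pics/w24.png',a)
im=vision.camera('scene')
cv2.imwrite('pics/s24.png',cv2.resize(im[150:230,270:370,::-1],None,fx=7,fy=7,interpolation=cv2.INTER_CUBIC))
```

```text
(no output)
```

View pics/w24.png

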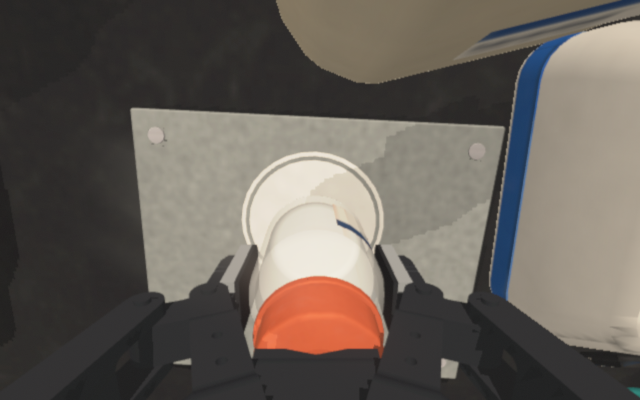

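View pics/s24.png

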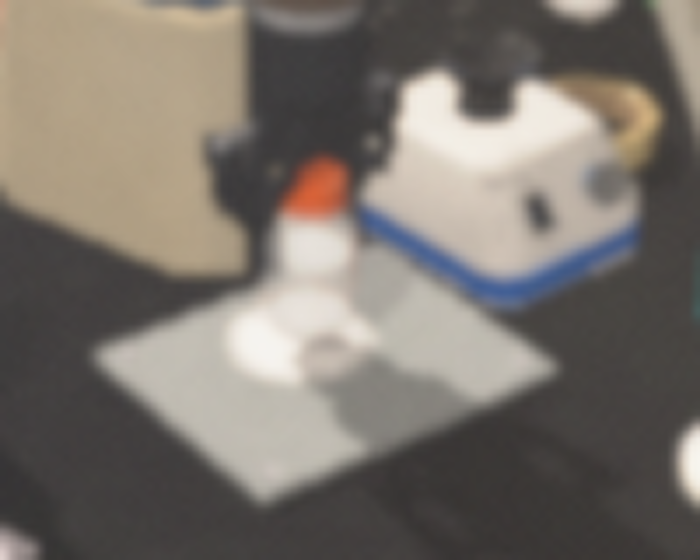

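It's over the disc. I'll lower it slowly until the force shows contact.

>>> send_rows([
  [[0,0,-0.7,0,4],[0,0,-1.2,0,4],[0,0,-1.5,0,4],[0,0,-1.5,0,4]],
])

```text
clock: 24.98
eef_pos: [0.6363, 0.0298, 0.048]
tool_rot: [0.999, 0.044, -0.001, -0.008]
ft_force: [0.7, -0.5, -2.2]
grip_width: 0.053
```

>>> send_rows([
  [[0,0,-0.2,0,4],[0,0,-0.3,0,4],[0,0,-0.3,0,4]],
])

```text
clock: 25.35
eef_pos: [0.6371, 0.0299, 0.0473]
tool_rot: [0.999, 0.044, 0.001, -0.008]
ft_force: [-3.3, -0.0, 6.6]
grip_width: 0.0536
```

>>> send_rows([
  [[0,0,0,0,5.3],[0,0,0,0,5.4],[0,0,0,0,5.5],[0,0,0,0,5.6],[0,0,0,0,5.7],[0,0,0,0,5.8],[0,0,0,0,5.9],[0,0,0,0,6.0]],
])

```text
clock: 26.35
eef_pos: [0.6364, 0.0297, 0.0451]
tool_rot: [0.999, 0.044, -0.001, -0.008]
ft_force: [-0.1, 0.7, -0.4]
grip_width: 0.0603
```

Run:
```python
from h import *
o=bot.get_obs();im=vision.camera('wrist');a=im[:,:,::-1].copy()
cv2.imwrite('pics/w25.png',a)
```

```text
(no output)
```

View pics/w25.png

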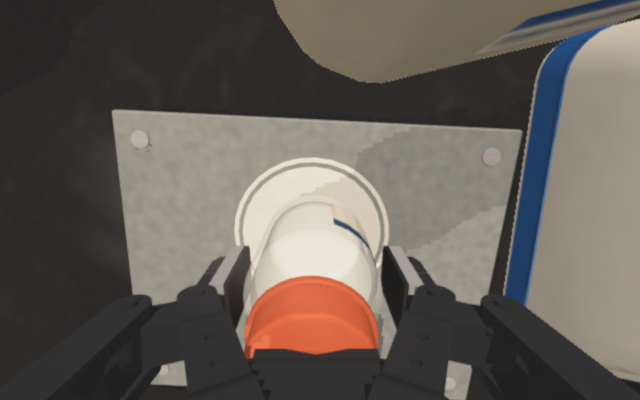

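It's free with zero force and looks unchanged, so it was upright. I'll open and rise straight up.

>>> send_rows([
  [[0,0,0,0,7],[0,0,0,0,8.2],[0,0,1,0,8.2],[0,0,3,0,8.2],[0,0,8,0,8.2],[0,0,14,0,8.2],[-6,0,17,0,8.2],[-12,0,17,0,8.2],[-15,0,17,0,8.2],[-15,0,17,0,8.2]],
])

```text
clock: 27.65
eef_pos: [0.4846, 0.0298, 0.2168]
tool_rot: [0.999, 0.044, 0.0, -0.008]
ft_force: [0.9, 0.2, 0.5]
grip_width: 0.0821
```

Run:
```python
from h import *
o=bot.get_obs();im=vision.camera('wrist');a=im[:,:,::-1].copy()
print(o['eef_pos'],o['tool_rot'])
cv2.imwrite('pics/w26.png',a)
im=vision.camera('top')
cv2.imwrite('pics/t26.png',cv2.resize(im[140:250,210:390,::-1],None,fx=4,fy=4,interpolation=cv2.INTER_CUBIC))
```

```text
[0.48458191 0.02984357 0.21679936] [ 9.99001158e-01  4.39316481e-02  1.65753138e-04 -8.16506719e-03]
```

View pics/w26.png

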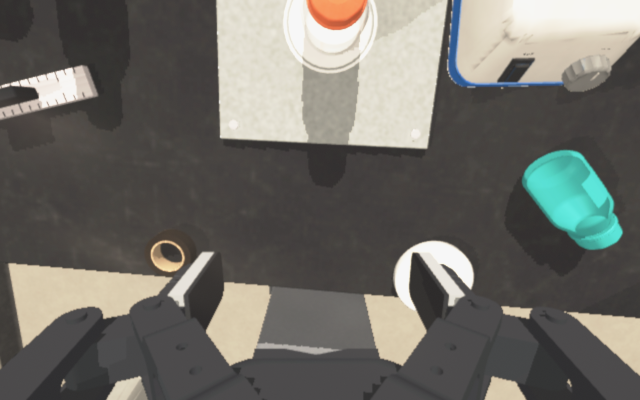

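View pics/t26.png

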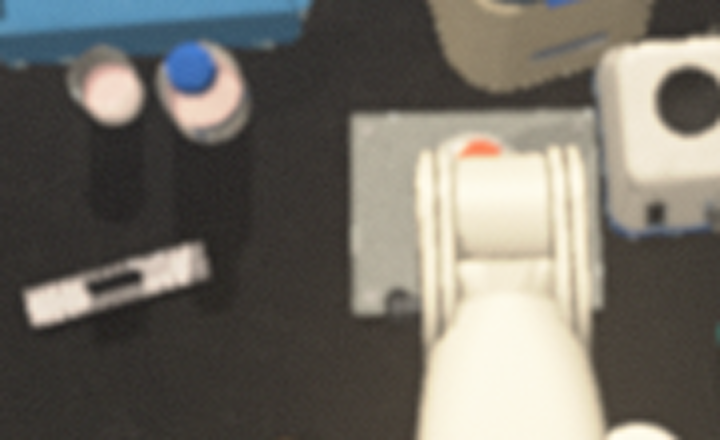

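The bottle stands in the disc: its base ends at row 54, inside the disc rim at row 72. Next is the bar.

Run:
```python
from h import *
t=lambda u,v:(210+u/4,140+v/4)
a=ray('top',t(35,305),.006);b=ray('top',t(207,264),.006);print(a,b,(a+b)/2,np.linalg.norm(a-b))
d=a-b;print('long axis angle',np.arctan2(d[1],d[0]))
print(ray('top',t(117,282),.036))
print('beaker',ray('top',t(108,90),.0),'bigb',ray('top',t(200,120),0.))
```

```text
[0.51793687 0.4165617  0.006     ] [0.55745078 0.26546448 0.006     ] [0.53769382 0.34101309 0.006     ] 0.15617848694139574
long axis angle 1.8265812361576592
[0.53565139 0.33943326 0.036     ]
beaker [0.71622692 0.36181783 0.        ] bigb [0.68993856 0.27745333 0.        ]
```

>>> send_rows([
  [[1,3,0,0.18,8.2],[2,6,0,0.36,8.2],[3,10,0,0.54,8.2],[4,14,0,0.72,8.2],[4.5,18,0,0.9,8.2],[5,22,0,1.08,8.2],[5.2,26,0,1.26,8.2],[5.2,29,0,1.44,8.2],[5.2,31,0,1.6,8.2],[5.2,31.1,0,1.74,8.2],[5.2,31.1,0,1.74,8.2],[5.2,31.1,0,1.74,8.2]],
])

```text
clock: 29.25
eef_pos: [0.5391, 0.3409, 0.2149]
tool_rot: [0.612, 0.791, -0.007, -0.005]
ft_force: [0.4, -0.3, 0.1]
grip_width: 0.0821
```

Run:
```python
from h import *
o=bot.get_obs();im=vision.camera('wrist');a=im[:,:,::-1].copy()
print(o['eef_pos'],o['tool_rot'],o['joint_pos'].round(2),o['joint_vel'].round(3))
cv2.imwrite('pics/w27.png',a)
for d in vision.boxes_of('scale_bar','wrist'): print(d,ray('wrist',d['uv'],.01,o))
im=vision.camera('top')
cv2.imwrite('pics/t27.png',cv2.resize(im[140:250,270:400,::-1],None,fx=5,fy=5,interpolation=cv2.INTER_CUBIC))
```

```text
[0.5391223  0.34085011 0.21488415] [ 0.61162589  0.79110392 -0.00660983 -0.00496594] [0.56 0.54 0.41 1.46 0.   1.88] [-0.006 -0.012 -0.011 -0.002 -0.002 -0.009]
{'uv': [317.7, 161.0], 'score': 0.8} [0.53326615 0.35556036 0.01      ]
```

View pics/w27.png

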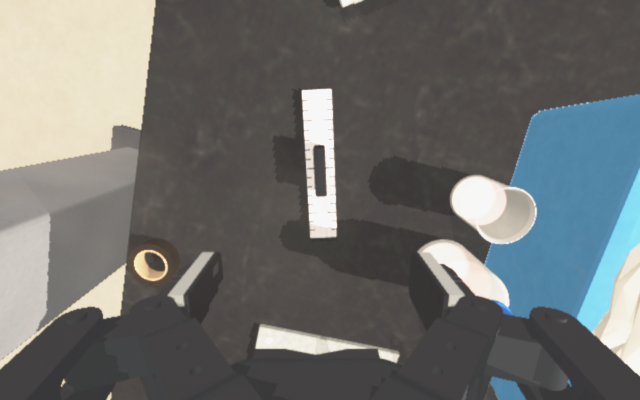

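View pics/t27.png

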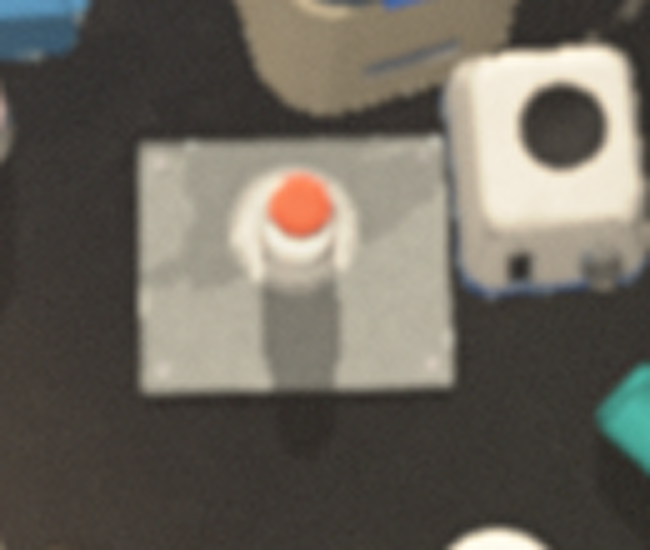

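Run:
```python
from h import *
o=bot.get_obs()
P=[ray('wrist',uv,.008,o) for uv in [(302.5,90),(332,89),(337.5,237),(310,239)]]
for p in P:print(p.round(4))
c=np.mean(P,0);d=(P[0]+P[1]-P[2]-P[3])/2
print('ctr',c,'len',np.linalg.norm(d),'ang',np.arctan2(d[1],d[0]))
B=[ray('wrist',uv,.036,o) for uv in [(314,145.5),(325,145),(326.5,195.5),(316,196)]];print('block',np.mean(B,0))
M=R.from_quat(o['tool_rot']).as_matrix();print('toolx ang',np.arctan2(M[1,0],M[0,0]),'tooly',M[:,1].round(3),'z',M[:,2].round(3))
t=lambda u,v:(270+u/5,140+v/5)
print('bottle cap',ray('top',t(301,204),.113),'big',ray('top',(259,154),.138))
```

```text
[0.5    0.4206 0.008 ]
[0.5285 0.429  0.008 ]
[0.5769 0.2769 0.008 ]
[0.5473 0.2664 0.008 ]
ctr [0.53817536 0.34821939 0.008     ] len 0.16043064042899755 ang 1.8734921913196656
block [0.53749472 0.35005227 0.036     ]
toolx ang 1.8260569070900698 tooly [ 0.967  0.252 -0.016] z [-0.016 -0.004 -1.   ]
bottle cap [0.63115256 0.02474432 0.113     ] big [0.71269894 0.2638212  0.138     ]
```

>>> send_rows([
  [[-0.1,0.8,-5,0.047,6],[-0.1,0.8,-10,0.047,6],[-0.1,0.8,-14,0.047,6],[-0.1,0.8,-15,0.047,6],[-0.1,0.8,-15,0.047,6]],
])

```text
clock: 30.02
eef_pos: [0.5378, 0.3488, 0.0657]
tool_rot: [0.592, 0.806, -0.007, -0.005]
ft_force: [0.5, 0.0, 1.0]
grip_width: 0.0602
```

Run:
```python
from h import *
o=bot.get_obs();im=vision.camera('wrist');a=im[:,:,::-1].copy()
print(o['eef_pos'])
cv2.imwrite('pics/w28.png',a)
```

```text
[0.53780363 0.34875368 0.0656746 ]
```

View pics/w28.png

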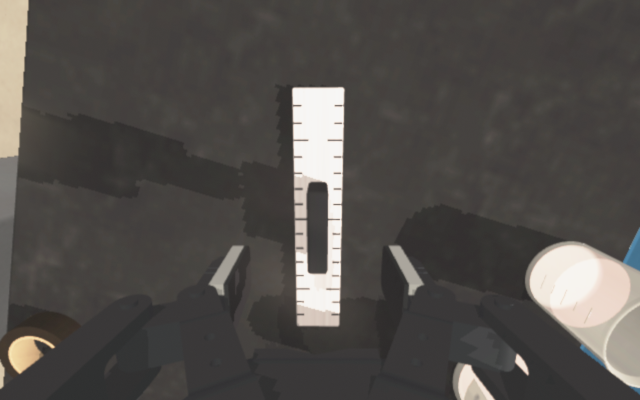

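>>> send_rows([
  [[0,0,-3,0,6],[0,0,-5,0,5],[0,0,-5.3,0,3],[0,0,-5.3,0,1],[0,0,-5.3,0,0.5],[0,0,-5.3,0,0.5],[0,0,-5.3,0,0.5],[0,0,-5.3,0,0.5]],
])

```text
clock: 31.08
eef_pos: [0.5389, 0.3497, 0.0144]
tool_rot: [0.592, 0.806, -0.005, -0.004]
ft_force: [0.6, 0.0, 6.7]
grip_width: 0.0109
```

>>> send_rows([
  [[0,0,2,0,0.5],[0,0,5,0,0.5],[0,0,7,0,0.5],[0,0,7,0,0.5]],
])

```text
clock: 31.58
eef_pos: [0.5388, 0.3497, 0.0843]
tool_rot: [0.592, 0.806, -0.005, -0.004]
ft_force: [0.0, 0.7, -1.2]
grip_width: 0.0107
```

Run:
```python
from h import *
o=bot.get_obs();im=vision.camera('wrist');a=im[:,:,::-1].copy()
print(o['eef_pos'],o['tool_rot'])
cv2.imwrite('pics/w29.png',a)
```

```text
[0.53879489 0.3496555  0.08432247] [ 0.59192813  0.80596719 -0.00463976 -0.00405607]
```

View pics/w29.png

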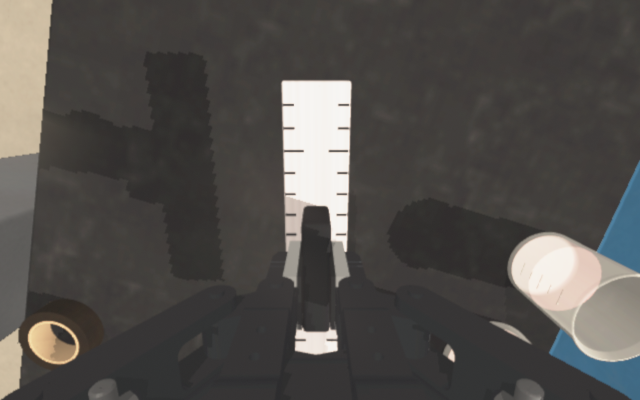

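The bar is held straight (11 mm grip). I'll carry it to just in front of the edge and turn it parallel (edge yaw ≈0.04).

>>> send_rows([
  [[-1,-4,0,-0.05,0.5],[-2,-9,0,-0.12,0.5],[-3,-14,0,-0.2,0.5],[-4,-19,0,-0.264,0.5],[-4.2,-24,0,-0.264,0.5],[-4.2,-29,0,-0.264,0.5],[-4.2,-32.5,0,-0.264,0.5],[-4.2,-32.5,-3,-0.264,0.5],[-4.2,-32.5,-5,-0.264,0.5],[-4.2,-32.5,-5,-0.264,0.5]],
])

```text
clock: 32.88
eef_pos: [0.4926, 0.0235, 0.0297]
tool_rot: [0.693, 0.721, -0.008, -0.008]
ft_force: [0.1, 0.6, -0.3]
grip_width: 0.0104
```

Run:
```python
from h import *
o=bot.get_obs();im=vision.camera('wrist');a=im[:,:,::-1].copy()
print(o['eef_pos'],o['tool_rot'])
cv2.imwrite('pics/w30.png',a)
im=vision.camera('top')
cv2.imwrite('pics/t30.png',cv2.resize(im[140:250,270:400,::-1],None,fx=5,fy=5,interpolation=cv2.INTER_CUBIC))
```

```text
[0.4926357  0.02350389 0.02967532] [ 0.6929636   0.72088147 -0.00831581 -0.00788634]
```

View pics/w30.png

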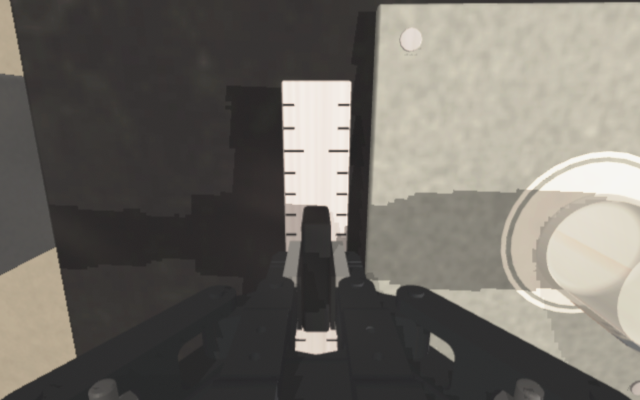

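View pics/t30.png

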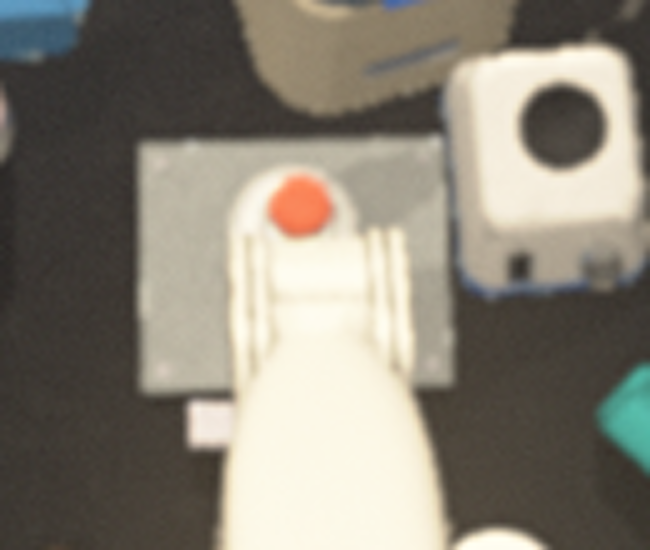

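Run:
```python
from h import *
o=bot.get_obs()
e=[ray('wrist',uv,.008,o) for uv in [(377.5,12),(367,270)]]
zb=o['eef_pos'][2]-.0144+.008
r=[ray('wrist',uv,zb,o) for uv in [(351,82),(347.5,240)]];l=[ray('wrist',uv,zb,o) for uv in [(282,82),(285.5,240)]]
f=lambda p:np.arctan2(p[0][1]-p[1][1],p[0][0]-p[1][0])
for p in(e,r,l):print(np.round(p,4).tolist(),f(p))
print('mid',(np.array(r)+l)/2)
```

```text
[[0.5179, 0.1346, 0.008], [0.5236, 0.0067, 0.008]] 1.6156126218837323
[[0.5066, 0.103, 0.0255], [0.5099, 0.031, 0.0255]] 1.6160720036551783
[[0.4772, 0.1019, 0.0255], [0.4798, 0.0295, 0.0255]] 1.606995181746193
mid [[0.49191879 0.10243327 0.02545909]
 [0.49485978 0.03026332 0.02545909]]
```

It's parallel within about 0.005 rad with an 11 mm gap. I'll lower it to the worktop, then push it gently to contact.

>>> send_rows([
  [[0,0.2,-0.8,0,0.5],[0,0.3,-1.4,0,0.5],[0,0.3,-1.5,0,0.5],[0.4,0.3,-1.5,0,0.5],[0.8,0.3,-1.5,0,0.5],[0.8,0.3,-1.5,0,0.5]],
])

```text
clock: 33.72
eef_pos: [0.5042, 0.0268, 0.0175]
tool_rot: [0.693, 0.721, -0.006, -0.005]
ft_force: [0.6, 0.3, -1.1]
grip_width: 0.0106
```

>>> send_rows([
  [[0.2,0,0,0,0.5],[0.4,0,0,0,0.5],[0.4,0,0,0,0.5]],
])

```text
clock: 34.1
eef_pos: [0.5049, 0.0268, 0.0167]
tool_rot: [0.693, 0.721, -0.008, -0.007]
ft_force: [-6.3, 0.7, 2.1]
grip_width: 0.0106
```

Run:
```python
from h import *
o=bot.get_obs();im=vision.camera('wrist');a=im[:,:,::-1].copy()
print(o['eef_pos'],o['tool_rot'])
cv2.imwrite('pics/w31.png',a)
```

```text
[0.50493505 0.02677534 0.01674259] [ 0.69283158  0.72101911 -0.00775604 -0.00746287]
```

View pics/w31.png

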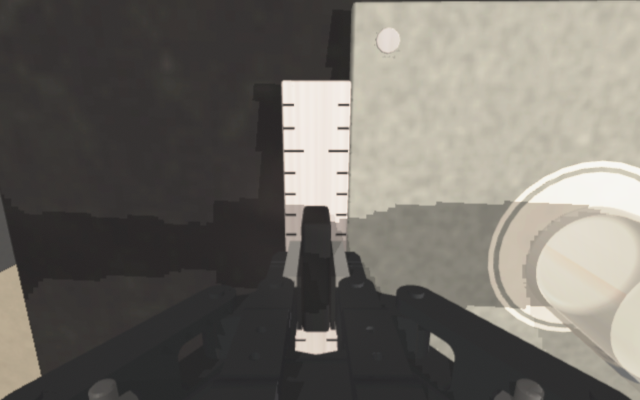

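It touches the edge (−6 N) but sits about 2 mm high. I'll ease back, lower it until the table takes the load, then push again.

>>> send_rows([
  [[-0.4,0,0,0,0.5],[-0.5,0,-0.2,0,0.5],[-0.5,0,-0.4,0,0.5],[-0.5,0,-0.4,0,0.5]],
])

```text
clock: 34.65
eef_pos: [0.503, 0.0268, 0.0144]
tool_rot: [0.693, 0.721, -0.005, -0.005]
ft_force: [-3.6, -0.4, 7.2]
grip_width: 0.0104
```

>>> send_rows([
  [[0.3,0,0,0,0.5],[0.6,0,0,0,0.5],[0.8,0,0,0,0.5],[0.8,0,0,0,0.5]],
])

```text
clock: 35.15
eef_pos: [0.505, 0.0269, 0.0145]
tool_rot: [0.693, 0.721, -0.009, -0.009]
ft_force: [-16.0, -0.2, 22.3]
grip_width: 0.0108
```

Run:
```python
from h import *
o=bot.get_obs();im=vision.camera('wrist');a=im[:,:,::-1].copy()
print(o['eef_pos'],o['tool_rot'])
cv2.imwrite('pics/w32.png',a[0:300,180:480].repeat(2,0).repeat(2,1))
```

```text
[0.50502092 0.02690437 0.01451348] [ 0.69276157  0.72104899 -0.00920722 -0.00921928]
```

View pics/w32.png

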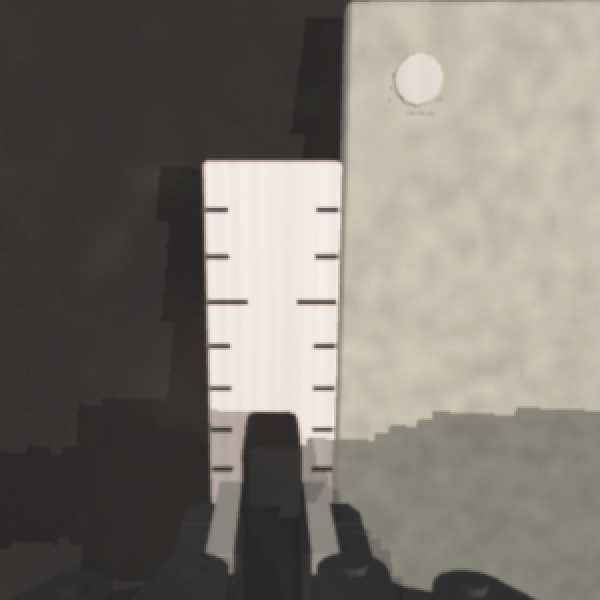

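It's flush on the visible half. I'll relieve the press, keep a light push and release.

>>> send_rows([
  [[-0.2,0,0.2,0,0.5],[-0.4,0,0.2,0,0.5],[-0.4,0,0.2,0,1.3],[-0.4,0,0.2,0,2],[-0.5,0,0.2,0,3],[-0.5,0,0.2,0,4],[-0.5,0,2.5,0,4],[-0.5,0,7,0,4],[-0.5,0,12,0,4],[-0.5,0,16,0,4],[-0.5,0,16,0,4]],
])

```text
clock: 36.58
eef_pos: [0.5086, 0.027, 0.1773]
tool_rot: [0.693, 0.721, -0.003, -0.002]
ft_force: [-0.1, 0.8, -0.3]
grip_width: 0.0402
```

Run:
```python
from h import *
o=bot.get_obs();im=vision.camera('wrist');a=im[:,:,::-1].copy()
print(o['eef_pos'],o['tool_rot'])
cv2.imwrite('pics/w33.png',a)
```

```text
[0.50863826 0.02700501 0.17731604] [ 0.69287292  0.72105084 -0.00256896 -0.00249226]
```

View pics/w33.png

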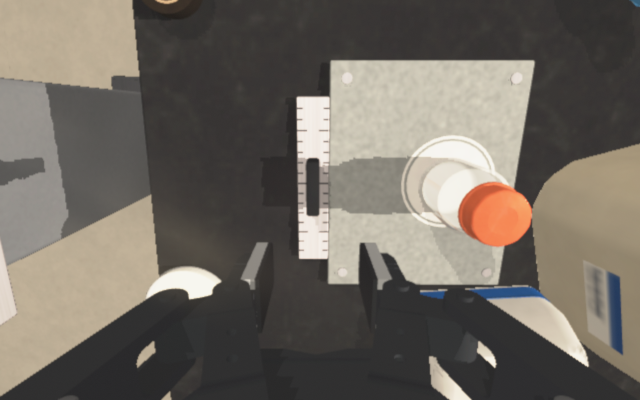

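The bar lies along the edge from row 97 to 260, between the board corners at rows 61 and 285, and the bottle stands within the disc at (450,182). I'll check the flushness enlarged, then the bottle's base and the bystanders.

Run:
```python
from h import *
a=cv2.imread('pics/w33.png')
cv2.imwrite('pics/w33c.png',cv2.resize(a[85:270,285:385],None,fx=3.2,fy=3.2,interpolation=cv2.INTER_CUBIC))
cv2.imwrite('pics/w33d.png',cv2.resize(a[120:260,380:560],None,fx=3.5,fy=3.5,interpolation=cv2.INTER_CUBIC))
o=bot.get_obs()
for n,uv in dict(e1=(331,63),e2=(328.5,284),b1=(329.5,99),b2=(327,258)).items(): print(n,ray('wrist',uv,.008,o).round(4))
```

```text
e1 [0.5138 0.1344 0.008 ]
e2 [ 0.5224 -0.0808  0.008 ]
b1 [0.514  0.1043 0.008 ]
b2 [ 0.5194 -0.0512  0.008 ]
```

View pics/w33c.png

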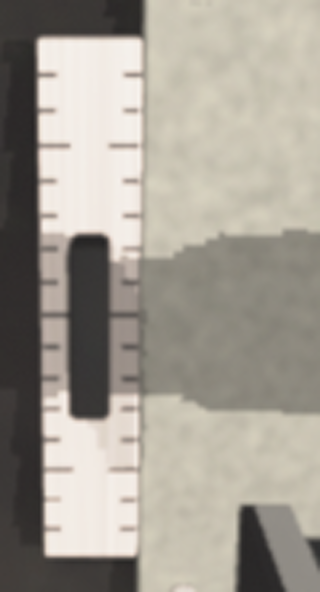

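View pics/w33d.png

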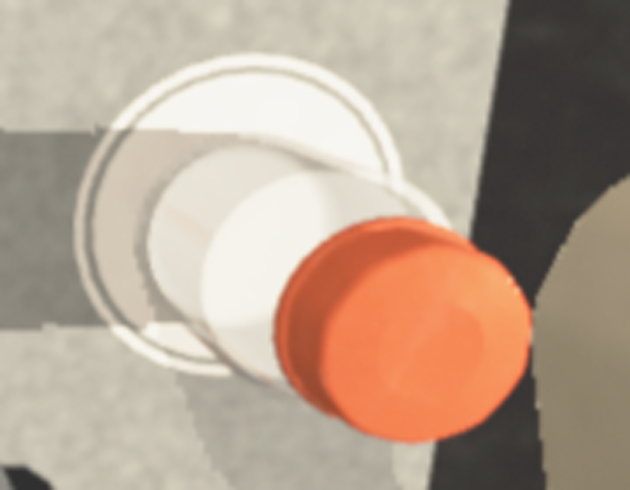

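No gap is visible and the ends are well inside the corners, but my pixel estimates allow 1–2 mm. I'll give the block one gentle push with closed fingers from the robot side to make sure.

>>> send_rows([
  [[-2,0,0,0,0],[-4,0,-3,0,0],[-4,0,-8,0,0],[-4,0,-13,0,0],[-4,0,-15.2,0,0],[-3.6,0,-15.2,0,0],[-3.3,0,-15.2,0,0],[-3.3,0,-15.2,0,0]],
])

```text
clock: 37.62
eef_pos: [0.4741, 0.0269, 0.0224]
tool_rot: [0.693, 0.721, -0.005, -0.005]
ft_force: [-0.0, -0.3, 0.3]
grip_width: -0.0001
```

>>> send_rows([
  [[0.2,0,0,0,0],[0.4,0,0,0,0],[0.5,0,0,0,0]],
])

```text
clock: 38.0
eef_pos: [0.4779, 0.0269, 0.0216]
tool_rot: [0.693, 0.721, -0.006, -0.005]
ft_force: [-0.6, -0.0, -0.5]
grip_width: 0.0001
```

>>> send_rows([
  [[0.2,0,0.1,0,0],[0.4,0,0.1,0,0],[0.4,0,0.1,0,0]],
])

```text
clock: 38.38
eef_pos: [0.4818, 0.0268, 0.0223]
tool_rot: [0.693, 0.721, -0.006, -0.006]
ft_force: [0.1, 0.1, -0.2]
grip_width: 0.0001
```

>>> send_rows([
  [[0.2,0,0,0,0],[0.3,0,0,0,0],[0.3,0,0,0,0]],
])

```text
clock: 38.75
eef_pos: [0.4846, 0.0269, 0.0223]
tool_rot: [0.693, 0.721, -0.006, -0.006]
ft_force: [0.1, -0.2, 0.1]
grip_width: 0.0002
```

>>> send_rows([
  [[0.2,0,0,0,0],[0.4,0,0,0,0],[0.4,0,0,0,0]],
])

```text
clock: 39.12
eef_pos: [0.4883, 0.0268, 0.0223]
tool_rot: [0.693, 0.721, -0.006, -0.006]
ft_force: [-2.7, -0.4, 1.8]
grip_width: -0.0004
```

>>> send_rows([
  [[0.2,0,0,0,0],[0.3,0,0,0,0],[0.3,0,0,0,0]],
])

```text
clock: 39.5
eef_pos: [0.4917, 0.0268, 0.0224]
tool_rot: [0.693, 0.721, -0.006, -0.006]
ft_force: [-2.2, 0.2, 2.2]
grip_width: 0.0001
```

>>> send_rows([
  [[0.2,0,0,0,0],[0.3,0,0,0,0],[0.3,0,0,0,0]],
])

```text
clock: 39.88
eef_pos: [0.4945, 0.0269, 0.0226]
tool_rot: [0.693, 0.721, -0.006, -0.006]
ft_force: [-4.8, 0.1, 5.7]
grip_width: -0.0002
```

Run:
```python
from h import *
o=bot.get_obs();im=vision.camera('wrist');a=im[:,:,::-1].copy()
print(o['eef_pos'],o['ft_force'])
cv2.imwrite('pics/w34.png',a)
```

```text
[0.49450288 0.02689774 0.02264502] [-4.82840619  0.08369007  5.74791345]
```

View pics/w34.png

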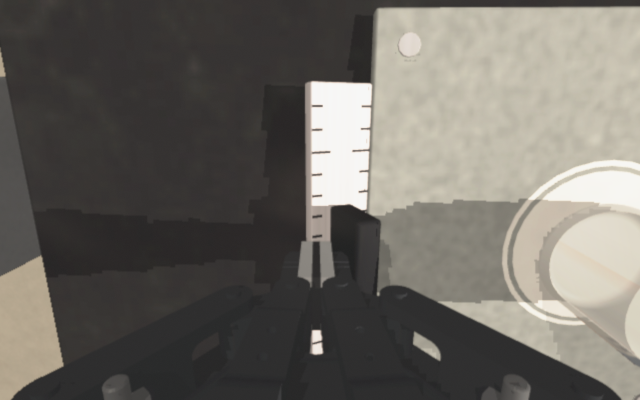

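Pushing this high tips the bar slightly. I'll withdraw slowly so it lies back down flat.

>>> send_rows([
  [[-0.2,0,0,0,0],[-0.4,0,0,0,0],[-0.6,0,0,0,0],[-0.8,0,0,0,0],[-1,0,0,0,0],[-1.5,0,0,0,0],[-2.2,0,0,0,0],[-2.2,0,4,0,0],[-2.2,0,8,0,0],[0,0,12,0,0],[1.4,0,15.5,0,4],[1.4,0,15.5,0,4]],
])

```text
clock: 41.42
eef_pos: [0.5114, 0.027, 0.1805]
tool_rot: [0.693, 0.721, -0.003, -0.003]
ft_force: [0.0, 0.6, 0.0]
grip_width: 0.0357
```

Run:
```python
from h import *
o=bot.get_obs();im=vision.camera('wrist');a=im[:,:,::-1].copy()
print(o['eef_pos'],o['ft_force'])
cv2.imwrite('pics/w35.png',a)
cv2.imwrite('pics/w35c.png',cv2.resize(a[50:300,270:400],None,fx=2.4*2,fy=2.4,interpolation=cv2.INTER_CUBIC))
```

```text
[0.51137331 0.02698372 0.18051423] [0.03380707 0.60500284 0.00705792]
```

View pics/w35.png

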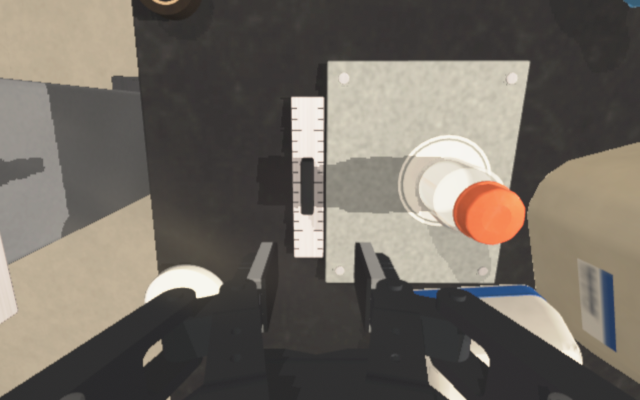

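View pics/w35c.png

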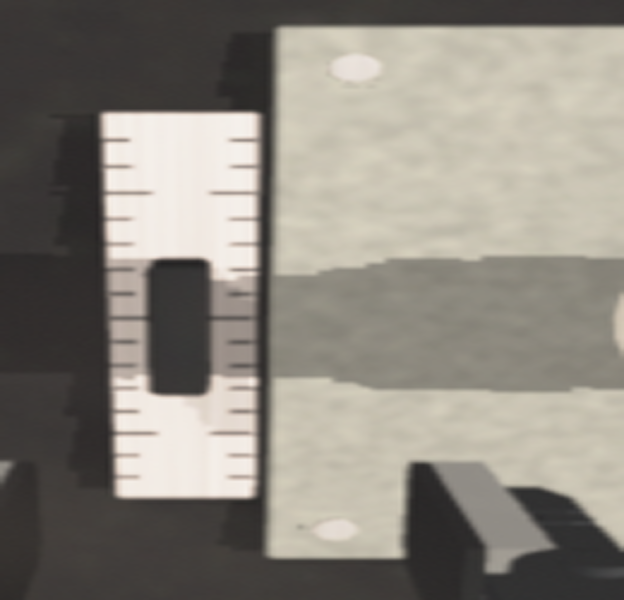

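Tipping it back left a gap of about 2 mm. This time I'll push the bar's outer long side low, with closed fingertips just above the worktop, so it can't tip.

>>> send_rows([
  [[-2,0,-2,0,0],[-5,0,-5,0,0],[-5,0,-10,0,0],[-5,0,-15,0,0],[-5,0,-17.2,0,0],[-5,0,-17.5,0,0],[-4.4,0,-17.5,0,0],[-4,0,-17.5,0,0],[-4,0,-17.5,0,0]],
])

```text
clock: 42.6
eef_pos: [0.4688, 0.0269, 0.0022]
tool_rot: [0.693, 0.721, -0.006, -0.006]
ft_force: [-0.7, 0.8, -0.2]
grip_width: -0.0005
```

>>> send_rows([
  [[0.3,0,0,0,0],[0.6,0,0,0,0],[0.8,0,0,0,0],[0.8,0,0,0,0]],
])

```text
clock: 43.1
eef_pos: [0.4768, 0.0269, 0.0023]
tool_rot: [0.693, 0.721, -0.006, -0.006]
ft_force: [-0.0, 0.1, 0.1]
grip_width: 0.0001
```

>>> send_rows([
  [[0.2,0,0,0,0],[0.4,0,0,0,0],[0.4,0,0,0,0]],
])

```text
clock: 43.48
eef_pos: [0.4807, 0.0268, 0.0023]
tool_rot: [0.693, 0.721, -0.006, -0.006]
ft_force: [-0.1, -0.0, 0.5]
grip_width: -0.0001
```

>>> send_rows([
  [[0.15,0,0,0,0],[0.3,0,0,0,0],[0.3,0,0,0,0]],
])

```text
clock: 43.85
eef_pos: [0.4831, 0.0269, 0.0022]
tool_rot: [0.693, 0.721, -0.006, -0.006]
ft_force: [-2.1, 0.0, 0.6]
grip_width: 0.0001
```

>>> send_rows([
  [[0.15,0,0,0,0],[0.3,0,0,0,0],[0.3,0,0,0,0]],
])

```text
clock: 44.22
eef_pos: [0.4832, 0.0268, 0.0018]
tool_rot: [0.693, 0.721, -0.008, -0.008]
ft_force: [-8.4, -0.2, 5.6]
grip_width: 0.0
```

>>> send_rows([
  [[0.2,0,0,0,0],[0.3,0,0,0,0],[0.3,0,0,0,0]],
])

```text
clock: 44.6
eef_pos: [0.4833, 0.0268, 0.0017]
tool_rot: [0.693, 0.721, -0.01, -0.01]
ft_force: [-13.9, -0.3, 12.9]
grip_width: -0.0002
```

Run:
```python
from h import *
o=bot.get_obs();im=vision.camera('wrist');a=im[:,:,::-1].copy()
print(o['eef_pos'],o['ft_force'])
cv2.imwrite('pics/w36.png',a)
```

```text
[0.48332498 0.0268103  0.00174321] [-13.89035441  -0.32736655  12.92248962]
```

View pics/w36.png

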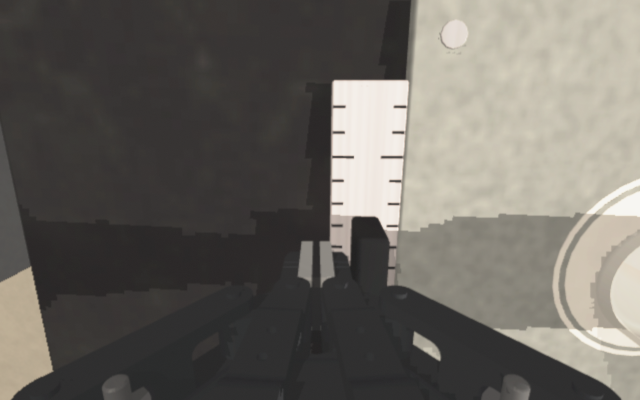

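The stop is solid (14 N, no movement) and the bar is flush. I'll withdraw and check.

>>> send_rows([
  [[-0.6,0,0,0,0],[-1.2,0,0,0,0],[-2.5,0,0.2,0,0],[-3,0,4,0,0],[-3,0,9,0,0],[0,0,14,0,2],[2.4,0,17.5,0,4],[2.4,0,17.5,0,4],[2.4,0,17.5,0,4]],
])

```text
clock: 45.78
eef_pos: [0.5124, 0.0268, 0.1765]
tool_rot: [0.693, 0.721, -0.007, -0.006]
ft_force: [0.0, -0.2, -0.2]
grip_width: 0.0403
```

Run:
```python
from h import *
o=bot.get_obs();im=vision.camera('wrist');a=im[:,:,::-1].copy()
print(o['eef_pos'],o['ft_force'])
cv2.imwrite('pics/w37c.png',cv2.resize(a[50:300,270:400],None,fx=2.4*2,fy=2.4,interpolation=cv2.INTER_CUBIC))
im=vision.camera('scene')
cv2.imwrite('pics/s37.png',cv2.resize(im[150:270,150:400,::-1],None,fx=3.2,fy=3.2,interpolation=cv2.INTER_CUBIC))
```

```text
[0.51239001 0.02679115 0.17649128] [ 0.04877523 -0.23041969 -0.24477549]
```

View pics/w37c.png

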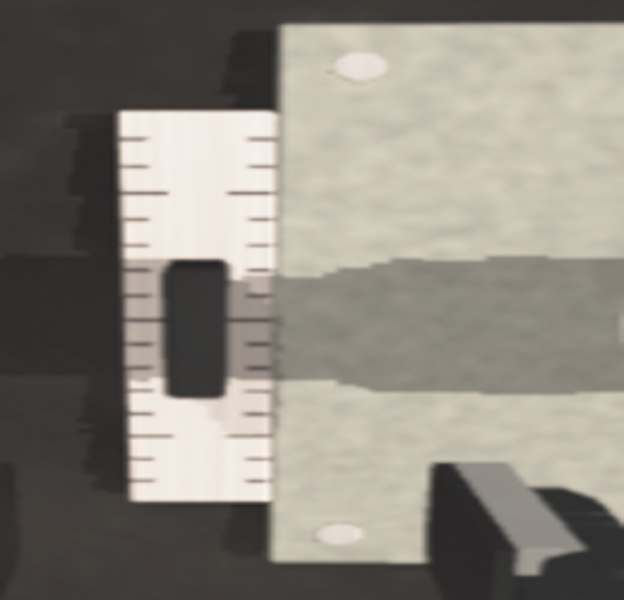

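View pics/s37.png

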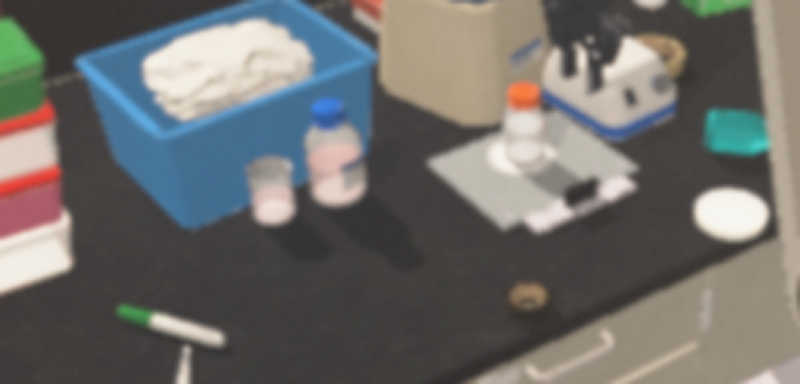

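The bar is flush over its full length and the bottle is upright in the disc, with the bystanders untouched. Handing in.

```bash
python3 -c "
from workcell import bot
print(bot.job_done())"
```

```text
the job is handed in; nothing more can be done
None
```

The job is handed in: the bottle stands upright on the white disc, and the scale bar lies flat against the middle of the board's front edge. It took about 46 s of the 69 s allowed.

- **Bottle:** I gripped the white, orange-capped bottle by its cap, but it would not swing upright when lifted. I pivoted it up by pushing its base against the board's front edge, which took several tries. It slipped out of the loosened fingers near upright and settled on the board when I drew them back. I then took it by the body, carried it to the disc, lowered it until it touched and released it. In the last pictures it is upright, about 5 mm off the disc centre, with 17 mm of room to spare.
- **Scale bar:** My first placing looked flush, but an extra push on the grip block tipped the bar and left a gap of about 2 mm. I pushed it back low on its outer side until it stopped firmly at 14 N. The last close-up shows no gap along its length and both ends about 30 mm inside the board's corners.
- **Checks that disagreed:** A close-up overlay suggested the held bottle leaned a few degrees. The later top and scene pictures show it upright.
- **Other things:** The highest wrist force I read was about 30 N. The bystanders in the last scene picture look untouched. I didn't check the scissors or the right-hand end of the worktop again at the end.

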